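# Hardness check of a moulded rubber wedge

### The arm

A 6-joint arm with a two-finger parallel gripper is mounted at the origin on a cart in front of the work surface, level with it; the furniture and walls round the work are solid. World frame = base frame: x ahead of the robot, y to its left, z up, the work surface at z = 0. Lengths are in m, angles in rad, forces in N, time in s.
With the tool pointing down it reaches from about 0.35 to 0.925 m from the base axis. Payload 6.4 kg.
Tool frame: the origin (TCP) lies midway between the tips of the shut fingers; the grasp point (between the pads) lies 19 mm behind it; y points along the fingers, z is the direction in which the jaws open and shut, and the axes are right-handed (so a half turn about y gives the same grasp; the last joint's range is limited). The gripper opens to 85 mm and grips with 20 to 120 N. Pads are 22 mm wide; open, the fingers measure 114 mm over their backs; the gripper's body (76 mm by 85 mm) begins 54 mm behind the grasp point. The pads swing forward as they close: fully open they stand 13 mm farther back than shut.
Start: joints at [-1.338, 0.245, 1.558, -0, 1.339, -0.174], TCP at [0.257, -0.597, 0.231] pointing down, gripper open.
Joint ranges: [-3.13, 3.13], [-1.02, 2.26], [0.13, 2.54], [-0.95, 4.09], [0.21, 2.88], [-2.74, 2.74]. Speed limits (rad/s): [2.57, 2.57, 3.14, 3.14, 3.14, 3.14].

### API

Orientations are given as a unit quaternion [w, x, y, z].
In Python, from bench import ctrl gives the robot as it stands.
- The arm moves only by the shell command python3 -m inch 'ROWS'. ROWS is JSON, a list of rows, each a list of 7 numbers: the opening, from 0 (shut) to 1 (fully open), then the shift along the tool's x, y, z in m, then the turn, a rotation vector about the tool's x, y, z in rad. A call has 1 to 5 rows; each row is the pose to reach, as a shift and turn from the pose commanded when the call began, along the tool's axes at that moment; what a row does not reach only later rows make up. A row lasts 1/12 s, in which the tool goes at most 41.7 mm and 7.16 degrees, less where a joint would pass 70% of its speed; a pose out of reach is approached as far as the arm can. A call with a gripper value outside its range is refused whole. The fingers move at their own pace and stop on an object; the grip force is fixed at half the most. Time passes only in rows, so rows that repeat a pose let the fingers close. It gives the time, the measured TCP pose, the force and the opening at its end, in the units of the state.
- ctrl.state(): the state, without advancing time (a new reading comes with each control period).
- ctrl.grab_frame(name): name is "scene" or "top"; returns a dict with "image" (480x640x3 uint8, red, green, blue), "depth" (480x640 float32, m along the optical axis (not along the pixel's ray), 0 where there is no reading), "camera_matrix" (3x3 intrinsics, pixels), "k1" (the pictures are not rectified: a ray, as slopes to the right and down, at radius r is drawn at 1 + k1 r^2 times it, then the intrinsics apply), "world_to_cam" (4x4, takes a point from world to camera coordinates). Camera axes: x right, y down, z forward; pixel columns grow to the right and rows downward; lengths in m; the calibration is good to about 2 mm. A picture is of the moment at which its call begins.
- ctrl.hand_in(): hands the job in, once; it reports no verdict.
The state is a dict: "time_s": time; "joint_positions": joint angles; "qd": joint speeds; "effort": joint torques, N m; "eef_pos": TCP position; "tcp_rot": TCP orientation; "wrist_force": force on the tool from outside, world axes, zero at the start; "torque": the same for the moment, N m; "width": finger opening in m.
Only numpy, scipy, OpenCV 4.12 (cv2) and the standard library are available. Lean on these libraries where they do the work, as an engineer would, in place of code of your own. Each camera call takes 0.05 s, during which the arm holds its last target.

### The job

Take the rubber shoe wedge out of the parts tray, lay it flat on the steel test plate between the six locating pins (either way round) and let go of it. Then lift the hardness gauge out of its wooden rest by the black grip and press its foot flat on the ringed spot of the sloping face, square to that face, gently, until the grip has sunk about half its spring travel, so that the collar's lower edge meets the dark ring on the steel stem. Finish like that, still holding the gauge pressed there so that the dial can be read, and leave the other things on the bench alone.

Things in the scene. Friction and masses are not known exactly. Their poses are not given: they have to be found in the camera images.
- tray: Shallow grey painted sheet-metal parts tray, fixed, outside 220 (x) x 200 (y) x 14 mm high, walls and floor 2 mm thick, wire handles on its two short sides at rim height. Origin at the centre of its underside on the bench.
- wedge_mid (a point): Dark brown rubber shoe wedge, loose, about 170 g, lying in the tray on its flat underside: 110 mm long (x), 50 mm wide (y), upright sides; 42 mm thick at its -x end, tapering evenly to 18 mm at its +x end (top slopes 0.215 rad). This point: on its centre line at mid-length, 15 mm above the underside (30 mm thick there); z up. Grasp it across its width near mid-length.
- wedge: The same wedge; this point is the centre of its underside, with the same axes.
- mark (a point): The spot to test: middle of a thin chalk-white ring, 28 mm across with a dot at its centre, drawn on the sloping top face of the wedge, on its centre line 10 mm from mid-length toward the thin end. z is the outward normal of the sloping face, x runs down the slope to the thin end.
- nest (a point): Steel test plate, fixed, 170 (x) x 110 (y) mm, top 14 mm above the bench. This point: middle of its top face; z up. Six round-tipped locating pins, 8 mm thick, 11 mm high, frame a place for the wedge: four at x = +-40, y = +-33 mm, two at x = +-63, y = 0; the wedge lies with its length along x with 4 mm play all round. The fingers fit between the side pins.
- plate: The same test plate; origin at the centre of its underside on the bench, same axes.
- rest: Wooden rest block of the gauge, fixed, 80 (x) x 70 (y) x 16 mm high, with a socket 21 mm across and 10 mm deep at its centre in which the foot of the gauge stands. Origin at the centre of its underside.
- grip (a point): Middle of the gauge's black grip, a rounded square bar 30 x 30 mm, 56 mm tall. The gauge, 280 g, stands upright in its rest; z up along its axis; x and y square to the flats of the grip; dial faces -x. This point is 118 mm above the underside of the foot (grip not pressed). A steel collar ends 34 mm below it; then bare stem; the dial body, 54 mm across, begins 47 mm below it.
- gauge: The same gauge, grip part with all it carries; origin on its axis at the underside of the foot while the grip is not pressed; z up along its axis.
- foot (a point): Middle of the flat underside of the gauge's steel foot, 18 mm across, on the gauge's axis; z points up along the axis to the grip.
- loader (a joint): How far the grip has sunk on the stem of the gauge, 0 (free) to 0.013 m (bottomed). The grip slides on the stem against a spring: it starts to sink at 4.8 N and takes 0.8 N more per mm, so 10.4 N at 7 mm. The dark ring on the stem, just over 6 mm below the free collar, marks the proper depth.
- pointer (a joint): Angle of the dial's pointer, geared to the grip: 0 at the start of the scale, clockwise positive, 0.36 rad for each mm the grip has sunk; at the dark ring it stands a little past the middle of the 4.7 rad scale.
- whetstone: Small broken dark grey whetstone, 35 x 58 x 23 mm, loose, behind the test plate; leave alone. Origin under its centre.
- bottle: Slim dark brown dye bottle with black cap, 53 mm across, 162 mm high, standing loose behind the work to the left; leave alone. Origin at the centre of its underside.
- marker: Marker pen, 14 x 134 x 16 mm, lying at the front of the bench; leave alone. Origin under its centre.
Things that resemble listed ones, but are neither listed nor needed, are in the scene too. What is shaped like the gauge but turquoise is not meant.

How it is judged:
On the way, in this order (a step that is already met when the one before it is completed fails the run):
1. the wedge lies flat between the pins of the test plate, let go (horizontal distance between wedge_mid and nest below 0.01 m and angle between the x axis of wedge_mid and the x axis of nest, either way round below 0.16 rad and z of wedge_mid in the frame of nest between 0.012 and 0.019 m and angle between wedge_mid's own z axis and vertical below 0.07 rad and contact force between the fingers and wedge below 0.3 N and linear speed of wedge below 0.02 m/s), for 0.3 s.
2. the gauge is lifted clear of its rest in the fingers (height (world z) of foot above 0.035 m and contact force between gauge and rest below 0.1 N and contact force between the fingers and gauge above 2 N), for 0.2 s.
At the end, for the whole second after the job is handed in: Wedge flat between the pins (within 10 mm, 9 deg), fingers off it. Gauge held in the fingers, clear of plate and rest: foot within 7 mm of the ringed spot and 5 deg of square to the face, grip sunk 3 to 10.5 mm, pressing with 4 to 18 N, at rest (horizontal distance between wedge_mid and nest below 0.01 m and angle between the x axis of wedge_mid and the x axis of nest, either way round below 0.16 rad and z of wedge_mid in the frame of nest between 0.012 and 0.019 m and angle between wedge_mid's own z axis and vertical below 0.07 rad and contact force between the fingers and wedge below 0.3 N and distance between foot and mark below 0.007 m and angle between the z axis of foot and the z axis of mark, either way round below 0.09 rad and value of joint loader between 0.003 and 0.0105 m and contact force between gauge and wedge between 4 and 18 N and contact force between the fingers and gauge above 2 N and contact force between gauge and plate below 0.3 N and contact force between gauge and rest below 0.3 N and linear speed of each of gauge, wedge below 0.01 m/s); the arm keeps its last pose, push and grip.
It fails at once if the gauge is rammed on the wedge (over 30 N) (contact force between gauge and wedge above 30 N).
It fails at once if the gauge is tipped over (angle between foot's own z axis and vertical above 0.9 rad).
It fails at once if a bystander is shifted by more than 30 mm (distance of whetstone from where it was at the start of the episode above 0.03 m).
It fails at once if a bystander is shifted by more than 30 mm (distance of bottle from where it was at the start of the episode above 0.03 m).
It fails at once if a bystander is shifted by more than 30 mm (distance of marker from where it was at the start of the episode above 0.03 m).
It also fails if it takes over 54 s, if anything falls off the work surface, if the arm or the gripper's body presses on something with over 40 N, if the wrist force passes 120 N, or if a joint passes its speed limit or range.

## Working session

There is one attempt and no reset: what is moved stays moved. The work goes in short steps, Python scripts to look and compute and a shell command to move; the robot and the scene stay as the last step left them, time stands still between calls to the robot, and variables do not carry over. Pictures are saved under pics/ and viewed, and the job is handed in when it is done.

```bash
ls; mkdir -p pics
python3 - <<'E'
from bench import ctrl
import cv2, numpy as np
s=ctrl.state(); print(s)
for n in ("scene","top"):
    f=ctrl.grab_frame(n)
    cv2.imwrite(f"pics/{n}0.png",f["image"][:,:,::-1]); np.savez(f"{n}0.npz",**f)
    print(n,f["camera_matrix"],f["k1"],f["world_to_cam"])
E
```

```text
pics
{'time_s': 0.0, 'joint_positions': array([-1.33807658e+00,  2.45836734e-01,  1.55901848e+00,  3.07916597e-05,
        1.33871590e+00, -1.74107305e-01]), 'qd': array([ 0.00239123, -0.00200339,  0.00102702,  0.00053173, -0.00012722,
       -0.00080139]), 'effort': array([-9.67098531e-04, -4.29519975e+01, -3.26122999e+01, -1.70100930e-04,
        5.43661372e-03, -1.22576535e-05]), 'eef_pos': array([ 0.25707963, -0.59638794,  0.23016344]), 'tcp_rot': array([ 0.14283278, -0.1428526 ,  0.69322782, -0.69182882]), 'wrist_force': array([ 0.4044826 , -0.54507439, -0.06096753]), 'torque': array([ 0.02598739, -0.00184667,  0.00106558]), 'width': 0.08551752646736106}
scene [[445.642774     0.         317.59938179]
 [  0.         445.642774   242.63623128]
 [  0.           0.           1.        ]] -0.058271333416224404 [[-0.91353673 -0.40639826 -0.01706153  0.48016992]
 [-0.26740233  0.63163975 -0.72768621  0.26033559]
 [ 0.30650715 -0.66020579 -0.68569795  0.98000472]
 [ 0.          0.          0.          1.        ]]
top [[558.78019572   0.         313.46211503]
 [  0.         558.78019572 236.90249771]
 [  0.           0.           1.        ]] -0.1519585916329486 [[-0.01174874 -0.99992438  0.0036331  -0.05340302]
 [-0.99049031  0.01113964 -0.13713082  0.5264762 ]
 [ 0.13707998 -0.00520967 -0.99054628  1.15614841]
 [ 0.          0.          0.          1.        ]]
```

View pics/scene0.png

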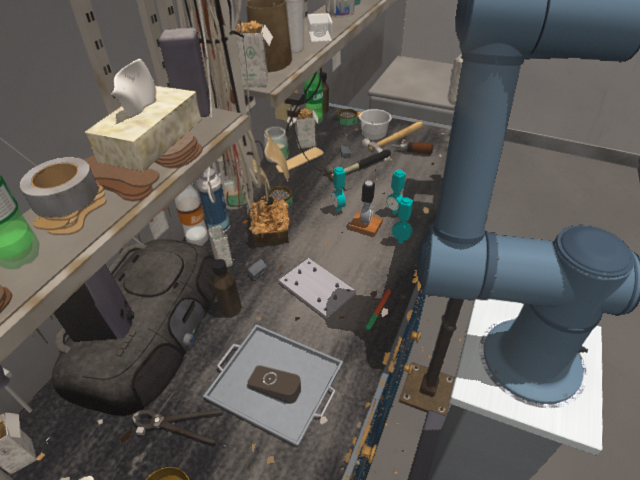

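View pics/top0.png

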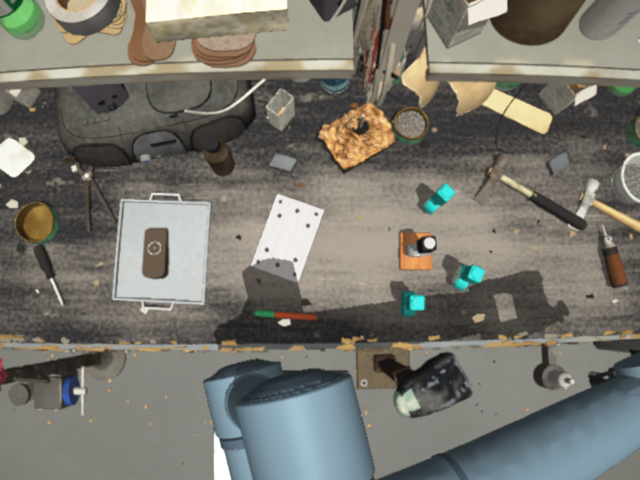

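```bash
cat > h.py <<'E'
import numpy as np, cv2
def ray(f,uv):
    K=f["camera_matrix"];k=float(f["k1"]);uv=np.atleast_2d(np.array(uv,float))
    d=np.array([k,0,0,0,0.])
    n=cv2.undistortPointsIter(uv[:,None],K,d,None,None,(3,50,1e-12))[:,0]
    T=f["world_to_cam"];R=T[:3,:3];c=-R.T@T[:3,3]
    return c,np.c_[n,np.ones(len(n))]@R   # dirs scaled so depth=1
def plane(f,uv,z):
    c,d=ray(f,uv); return c+d*((z-c[2])/d[:,2])[:,None]
def proj(f,P):
    P=np.atleast_2d(np.array(P,float));T=f["world_to_cam"];r,_=cv2.Rodrigues(T[:3,:3])
    p,_=cv2.projectPoints(P,r,T[:3,3],f["camera_matrix"],np.array([float(f["k1"]),0,0,0,0.]));return p[:,0]
def tri(f1,uv1,f2,uv2):
    c1,d1=ray(f1,uv1);c2,d2=ray(f2,uv2);d1=d1[0]/np.linalg.norm(d1);d2=d2[0]/np.linalg.norm(d2)
    A=np.c_[d1,-d2];t=np.linalg.lstsq(A,c2-c1,rcond=None)[0]
    p=c1+t[0]*d1;q=c2+t[1]*d2;return (p+q)/2,np.linalg.norm(p-q)
def cloud(f):
    v,u=np.mgrid[:480,:640];c,d=ray(f,np.c_[u.ravel(),v.ravel()]);return (c+d*f["depth"].ravel()[:,None]).reshape(480,640,3)
def load(n): return dict(np.load(n+".npz"))
E
python3 - <<'E'
import cv2
a=cv2.imread("pics/top0.png");b=cv2.imread("pics/scene0.png")
def crop(im,x,y,w,h,s): return cv2.resize(im[y:y+h,x:x+w],None,fx=s,fy=s,interpolation=cv2.INTER_CUBIC)
cv2.imwrite("pics/c1.png",crop(a,105,180,230,150,3.4))
cv2.imwrite("pics/c2.png",crop(a,380,170,120,150,4))
cv2.imwrite("pics/c3.png",crop(b,200,250,200,150,4))
cv2.imwrite("pics/c4.png",crop(b,320,150,110,100,6))
E
```

```text
(no output)
```

View pics/c1.png

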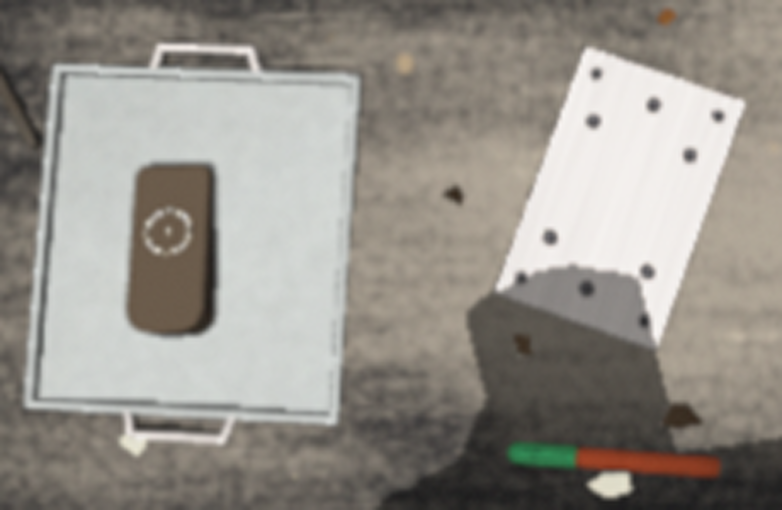

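View pics/c2.png

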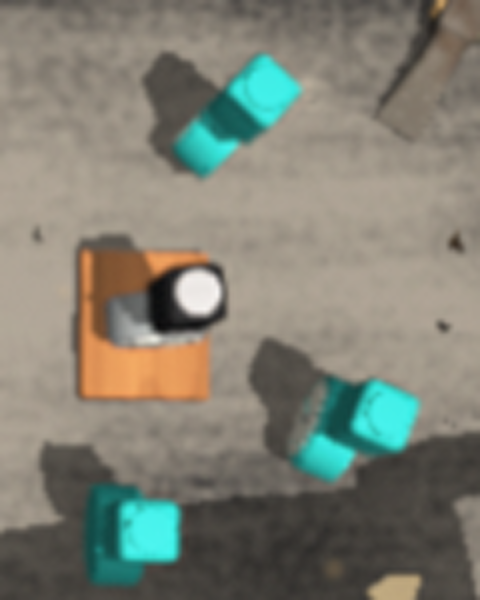

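View pics/c3.png

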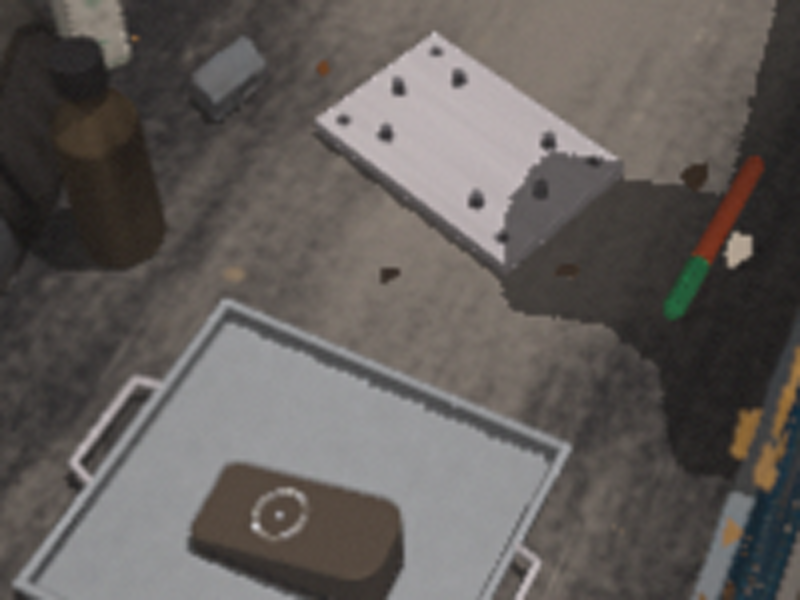

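View pics/c4.png

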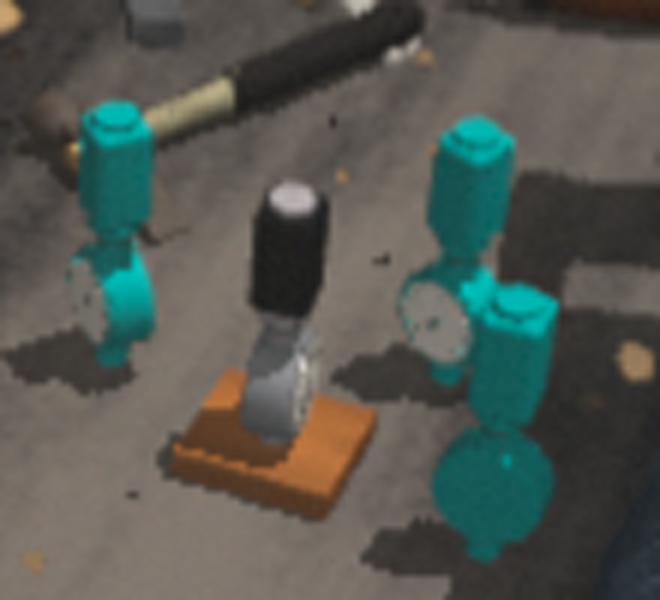

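Run:
```python
from h import *
np.set_printoptions(precision=4,suppress=True)
t=load("top0");s=load("scene0")
C=cloud(t);im=t["image"]
# plate
corn=np.array([[587,46],[745,102],[655,348],[497,291]])/3.4-0.35+[105,180]
P=plane(t,corn,.014);print("plate corners",P,"centre",P.mean(0))
e=(P[0]+P[1]-P[2]-P[3]);print("yaw plate",np.degrees(np.arctan2(e[1],e[0])), np.linalg.norm(e)/2)
pins=np.array([[593,121],[654,104],[690,155],[550,237],[587,288],[648,271]])/3.4-0.35+[105,180]
Q=plane(t,pins,.024);print("pins",Q,"centre",Q.mean(0)); e=Q[1]-Q[4];print(np.degrees(np.arctan2(e[1],e[0])),np.linalg.norm(e))
m=tri(t,[154.1-.35,247.9-.35],s,[269.6,378.5]);print("mark tri",m)
# wedge points
sub=np.zeros((480,640),bool);sub[215:290,130:180]=1
hsv=cv2.cvtColor(im,cv2.COLOR_RGB2HSV)
r=sub&(hsv[...,2]<125)
print("wedge px",r.sum())
W=C[r];print("z pct",np.percentile(W[:,2],[1,5,50,95,99]))
top=W[(W[:,2]>.015)]
A=np.c_[top[:,:2],np.ones(len(top))];co=np.linalg.lstsq(A,top[:,2],rcond=None)[0]
res=top[:,2]-A@co;k=abs(res)<.004;co=np.linalg.lstsq(A[k],top[k,2],rcond=None)[0];print("plane",co,np.hypot(*co[:2]),np.degrees(np.arctan2(-co[1],-co[0])),k.sum())
rect=cv2.minAreaRect(top[k][:,:2].astype(np.float32));print("rect",rect, "boxpts",cv2.boxPoints(rect))
# gauge
sub=np.zeros((480,640),bool);sub[225:275,395:445]=1
G=C[sub];print("zmax",np.sort(G[:,2])[-20:])
cap=sub&(C[...,2]>.14);print("cap",cap.sum(),C[cap].mean(0),C[cap].min(0),C[cap].max(0))
v,u=np.nonzero(cap&(im.min(2)>170));print("white cap px",u.mean(),v.mean(),C[v,u].mean(0))
```

```text
plate corners [[ 0.627   0.0189  0.014 ]
 [ 0.5889 -0.0829  0.014 ]
 [ 0.4313 -0.0236  0.014 ]
 [ 0.4686  0.0767  0.014 ]] centre [ 0.5289 -0.0027  0.014 ]
yaw plate -20.3139202919404 0.16849742548081073
pins [[ 0.5758  0.0145  0.024 ]
 [ 0.5864 -0.0245  0.024 ]
 [ 0.5531 -0.0471  0.024 ]
 [ 0.5016  0.042   0.024 ]
 [ 0.469   0.0187  0.024 ]
 [ 0.4794 -0.0199  0.024 ]] centre [ 0.5276 -0.0027  0.024 ]
-20.187218486246465 0.12507138826216957
mark tri (array([0.5074, 0.2866, 0.0299]), np.float64(2.8151183635869815e-05))
wedge px 1098
z pct [0.0021 0.0158 0.0315 0.042  0.0451]
plane [-0.2652 -1.5334  0.596 ] 1.5562169573687898 80.18684860686933 65
rect ((0.4954124093055725, 0.28265589475631714), (0.006156316492706537, 0.10855145007371902), 86.1999282836914) boxpts [[0.4411 0.2832]
 [0.5494 0.276 ]
 [0.5498 0.2821]
 [0.4415 0.2893]]
zmax [0.1566 0.1566 0.1566 0.1566 0.1566 0.157  0.1571 0.1572 0.1572 0.1572
 0.1573 0.1574 0.1575 0.1578 0.1586 0.1586 0.1591 0.1602 1.2176 1.2176]
cap 247 [ 0.4947 -0.2785  0.16  ] [ 0.3624 -0.2975  0.1403] [ 0.512  -0.0532  1.2176]
white cap px 429.18888888888887 242.5222222222222 [ 0.496  -0.2823  0.1546]
```

Run:
```python
from h import *
np.set_printoptions(precision=4,suppress=True)
t=load("top0");s=load("scene0");im=t["image"];C=cloud(t)
hsv=cv2.cvtColor(im,cv2.COLOR_RGB2HSV)
r=np.zeros((480,640),np.uint8);r[220:285,135:175]=(hsv[220:285,135:175,2]<150)&(hsv[220:285,135:175,1]>25)
print(r.sum())
k=np.zeros_like(r);k[230:268,146:163]=1
W=C[(r&k)>0];W=W[abs(W[:,2]-np.median(W[:,2]))<.015];A=np.c_[W[:,:2],np.ones(len(W))];co=np.linalg.lstsq(A,W[:,2],rcond=None)[0];print("slope",np.hypot(*co[:2]),np.degrees(np.arctan2(-co[1],-co[0])),len(W),co@[.5074,.2866,1])
# left edge of top face per row & top/bottom
cs,_=cv2.findContours(r,cv2.RETR_EXTERNAL,cv2.CHAIN_APPROX_NONE);c=max(cs,key=cv2.contourArea)[:,0]
print("bbox",c.min(0),c.max(0))
L=np.array([[np.nonzero(r[y])[0].min()-.5,y] for y in range(232,270)])
# cast left edge onto sloping plane: iterate z
P=plane(t,L,.03)
for _ in range(4):
    z=.0298-.218*(P[:,0]-.5074); c0,d=ray(t,L); P=c0+d*((z-c0[2])/d[:,2])[:,None]
f=np.polyfit(P[:,0],P[:,1],1);print("left edge yaw",np.degrees(np.arctan(f[0])),"edge y offset to mark",np.polyval(f,.5074)-.2866, np.std(P[:,1]-np.polyval(f,P[:,0])))
e=plane(t,[[155,c.min(0)[1]-.5]],.020);print("thin end",e)
# tray edges yaw
# gauge: dark grip mask in top
g=np.zeros((480,640),bool);g[230:262,405:445]=1
m=g&(im.max(2)<60);print("grip dark",m.sum());v,u=np.nonzero(m);print(u.min(),u.max(),v.min(),v.max())
w=g&(im.min(2)>190);v,u=np.nonzero(w);print("white",w.sum(),u.mean(),v.mean(),u.min(),u.max(),v.min(),v.max())
ims=s["image"];w2=np.zeros((480,640),bool);w2[178:188,362:376]=1;w2&=(ims.min(2)>150);v2,u2=np.nonzero(w2);print("scene white",w2.sum(),u2.mean(),v2.mean())
print(tri(t,[u.mean(),v.mean()],s,[u2.mean(),v2.mean()]))
# rest rect
o=np.zeros((480,640),np.uint8);o[225:275,395:440]=((hsv[225:275,395:440,0]<18)&(hsv[225:275,395:440,1]>120)&(hsv[225:275,395:440,2]>60))
v,u=np.nonzero(o);print("rest bbox",u.min(),u.max(),v.min(),v.max());
print(plane(t,[[u.min()-.5,v.min()-.5],[u.max()+.5,v.max()+.5]],.016))
```

```text
1092
slope 0.21694993282537217 6.877864652983673 600 0.029295818349152986
bbox [142 228] [167 277]
left edge yaw 1.241986341699495 edge y offset to mark 0.02301779347929722 0.0006491125393448421
thin end [[0.5528 0.2879 0.02  ]]
grip dark 116
417 435 237 252
white 92 428.4347826086956 243.44565217391303 415 434 238 255
scene white 23 368.3478260869565 182.47826086956522
(array([ 0.495 , -0.2799,  0.1573]), np.float64(0.0023050651504367965))
rest bbox 400 431 232 269
[[ 0.5384 -0.2475  0.016 ]
 [ 0.4543 -0.315   0.016 ]]
```

```bash
cat >> h.py <<'E'
from scipy.spatial.transform import Rotation as Ro
def cur():
    from bench import ctrl
    s=ctrl.state();q=s["tcp_rot"];return s,Ro.from_quat([q[1],q[2],q[3],q[0]]),np.array(s["eef_pos"])
def Rt(yaw,n=(0,0,1)):
    """tool y = -n, tool z ~ horizontal direction yaw (made square to n)"""
    n=np.array(n,float)/np.linalg.norm(n);z=np.array([np.cos(yaw),np.sin(yaw),0]);z-=n*(z@n);z/=np.linalg.norm(z);y=-n
    return Ro.from_matrix(np.c_[np.cross(y,z),y,z])
def go(p,R):
    s,R0,p0=cur();d=R0.inv().apply(np.array(p)-p0);w=(R0.inv()*R).as_rotvec()
    print("shift",d.round(4),"turn",w.round(4),"dist",np.linalg.norm(d).round(4),"deg",np.degrees(np.linalg.norm(w)).round(2))
E
python3 - <<'E'
from h import *
np.set_printoptions(precision=4,suppress=True)
s,R,p=cur();print(R.as_matrix(),"zyaw",np.degrees(np.arctan2(*R.as_matrix()[[1,0],2])))
for y in (91.5,-88.5):
    print(y);go([.4976,.286,.20],Rt(np.radians(y)))
E
```

```text
[[-0.9184 -0.0004  0.3957]
 [-0.3957  0.0017 -0.9184]
 [-0.0003 -1.     -0.0018]] zyaw -66.6924561465324
91.5
shift [-0.57    0.0317 -0.7152] turn [ 0.     -2.761  -0.0025] dist 0.9151 deg 158.19
-88.5
shift [-0.57    0.0317 -0.7152] turn [0.0018 0.3806 0.    ] dist 0.9151 deg 21.81
```

```bash
python3 -m inch '[[1,-0.025,0,-0.031,0,0.076,0],[1,-0.05,0,-0.062,0,0.152,0],[1,-0.075,0,-0.093,0,0.228,0],[1,-0.1,0,-0.124,0,0.304,0],[1,-0.125,0,-0.155,0,0.38,0]]'
python3 - <<'E'
from h import *
go([.4976,.286,.20],Rt(np.radians(-88.5)));print(cur()[0]["joint_positions"],cur()[2])
E
```

```text
time_s: 0.52
eef_pos: [0.3106, -0.4031, 0.2306]
tcp_rot: [0.008, -0.008, 0.707, -0.707]
wrist_force: [1.0, 0.2, 0.7]
width: 0.0855
shift [-0.2024  0.0312 -0.6847] turn [ 0.0011 -0.0038  0.0003] dist 0.7146 deg 0.22
[-1.13736503e+00 -8.92707002e-02  1.91376511e+00  1.27851543e-04
  1.31819913e+00  4.10983324e-01] [ 0.31064438 -0.40307799  0.23058704]
```

```bash
python3 -m inch '[[1,-0.011,0,-0.038,0,0,0],[1,-0.022,0,-0.076,0,0,0],[1,-0.033,0,-0.114,0,0,0],[1,-0.044,0,-0.152,0,0,0],[1,-0.055,0,-0.19,0,0,0]]';python3 -m inch '[[1,-0.011,0,-0.038,0,0,0],[1,-0.022,0,-0.076,0,0,0],[1,-0.033,0,-0.114,0,0,0],[1,-0.044,0,-0.152,0,0,0],[1,-0.055,0,-0.19,0,0,0]]';python3 -m inch '[[1,-0.011,0,-0.038,0,0,0],[1,-0.022,0,-0.076,0,0,0],[1,-0.033,0,-0.114,0,0,0],[1,-0.044,0,-0.152,0,0,0],[1,-0.055,0,-0.19,0,0,0]]'
python3 - <<'E'
from h import *
go([.4976,.286,.12],Rt(np.radians(-88.5)));print(cur()[0]["joint_positions"],cur()[2])
E
```

```text
time_s: 0.93
eef_pos: [0.3604, -0.2117, 0.2309]
tcp_rot: [0.009, -0.009, 0.707, -0.707]
wrist_force: [0.4, -0.8, 0.5]
width: 0.0856
time_s: 1.35
eef_pos: [0.4102, -0.0203, 0.2312]
tcp_rot: [-0.01, 0.009, -0.707, 0.707]
wrist_force: [0.9, -0.9, 0.1]
width: 0.0854
time_s: 1.77
eef_pos: [0.4601, 0.1713, 0.231]
tcp_rot: [-0.01, 0.01, -0.707, 0.707]
wrist_force: [1.3, -0.7, -0.8]
width: 0.0853
shift [-0.0407  0.111  -0.1137] turn [-0.0001  0.0012  0.0002] dist 0.164 deg 0.07
[ 1.25013841e-01 -1.36384553e-01  1.95596983e+00 -1.09804763e-04
  1.32226871e+00  1.66844169e+00] [0.46007795 0.17127601 0.23098413]
```

```bash
python3 -m inch '[[1,-0.01,0.02,-0.028,0,0,0],[1,-0.02,0.045,-0.057,0,0,0],[1,-0.031,0.07,-0.085,0,0,0],[1,-0.041,0.1,-0.114,0,0,0],[1,-0.041,0.11,-0.114,0,0,0]]'
python3 - <<'E'
from h import *
from bench import ctrl
print(cur()[2])
for n in ("top","scene"):
    f=ctrl.grab_frame(n);np.savez(n+"1.npz",**f);cv2.imwrite(f"pics/{n}1.png",f["image"][:,:,::-1])
go([.4976,.286,.004],Rt(np.radians(-88.5)))
E
```

```text
time_s: 2.18
eef_pos: [0.4963, 0.2868, 0.1161]
tcp_rot: [-0.008, 0.013, -0.707, 0.707]
wrist_force: [-1.0, -0.0, 0.1]
width: 0.0857
[0.49626086 0.28680585 0.11605595]
shift [-0.0026  0.1136 -0.0022] turn [-0.0024  0.0024  0.007 ] dist 0.1136 deg 0.45
```

View pics/top1.png

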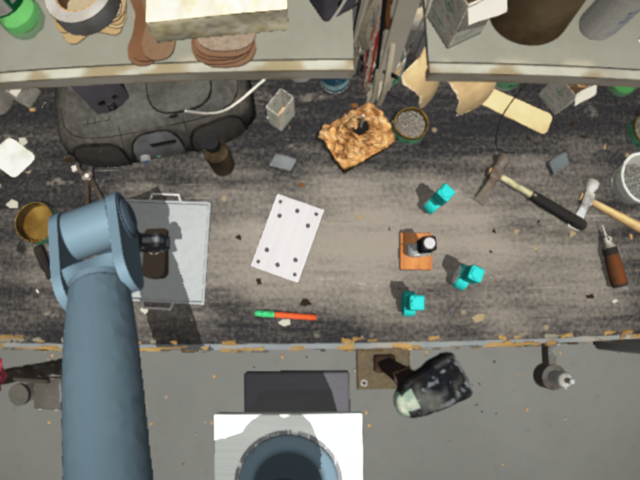

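View pics/scene1.png

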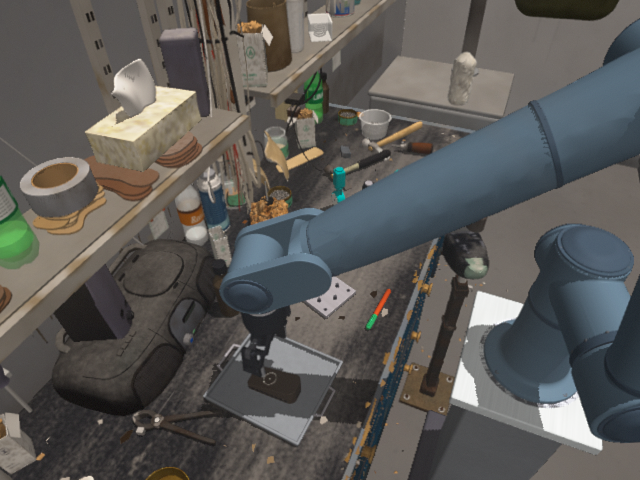

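```bash
python3 -m inch '[[1,-0.001,0.025,0,0,0,0],[1,-0.001,0.05,0.001,0,0,0],[1,-0.001,0.075,0.001,0,0,0],[1,-0.001,0.095,0.001,0,0,0],[1,-0.001,0.095,0.001,0,0,0]]'
python3 - <<'E'
from h import *
go([.4976,.286,.004],Rt(np.radians(-88.5)));print(cur()[2])
E
```

```text
time_s: 2.7
eef_pos: [0.497, 0.2812, 0.0238]
tcp_rot: [-0.007, 0.011, -0.706, 0.708]
wrist_force: [-0.6, 0.0, -0.5]
width: 0.0854
shift [-0.0008  0.0198 -0.0048] turn [-0.0019 -0.0008  0.0056] dist 0.0204 deg 0.34
[0.49701704 0.28119971 0.02384669]
```

```bash
python3 -m inch '[[1,-0.001,0.005,-0.005,0,0,0],[1,-0.001,0.012,-0.005,0,0,0],[1,-0.001,0.019,-0.005,0,0,0],[1,-0.001,0.019,-0.005,0,0,0]]'
python3 - <<'E'
from h import *
from bench import ctrl
go([.4976,.286,.004],Rt(np.radians(-88.5)));print(cur()[2])
f=ctrl.grab_frame("scene");cv2.imwrite("pics/s2.png",cv2.resize(f["image"][300:440,190:360,::-1],None,fx=4,fy=4,interpolation=cv2.INTER_CUBIC))
E
```

```text
time_s: 3.03
eef_pos: [0.5001, 0.2881, 0.0072]
tcp_rot: [-0.009, 0.01, -0.707, 0.707]
wrist_force: [-0.4, -1.1, -0.4]
width: 0.0853
shift [0.0026 0.0032 0.002 ] turn [-0.0001  0.0007  0.0001] dist 0.0046 deg 0.04
[0.500113   0.28810039 0.00718541]
```

View pics/s2.png

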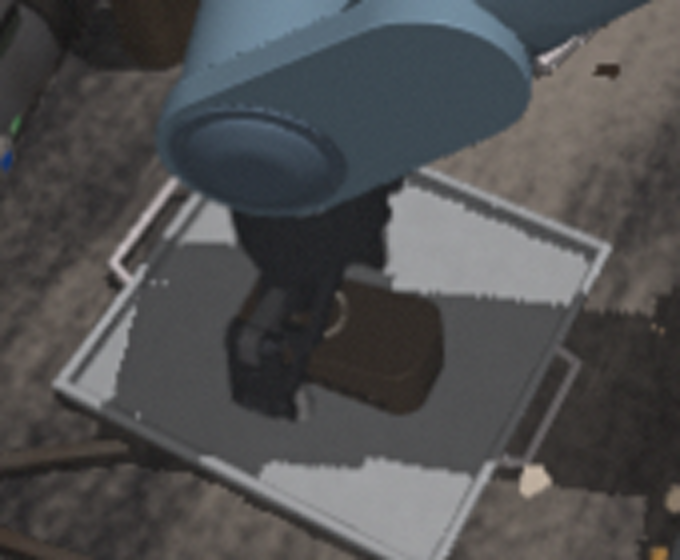

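```bash
python3 -m inch '[[1,0,0,0,0,0,0],[1,0,0,0,0,0,0]]'
python3 - <<'E'
from h import *
from bench import ctrl
go([.4976,.286,.004],Rt(np.radians(-88.5)));s,R,p=cur();print(p)
f=ctrl.grab_frame("scene");im=f["image"].copy()
cs=[(-.055,-.025),(-.055,.025),(.055,.025),(.055,-.025)]
b=[(.4976+x,.286+y,.002) for x,y in cs]
big=cv2.resize(im[300:440,190:360,::-1],None,fx=4,fy=4,interpolation=cv2.INTER_CUBIC)
for P,c in [(b,(0,255,0)),([(p[0]+dx,p[1]+.0427,p[2]+.013) for dx in(-.011,0,.011)],(0,0,255)),([(.4976,.311,.002)],(255,255,0))]:
    for q in proj(f,P): cv2.circle(big,tuple(int(v) for v in (q-[190,300]+.5)*4),3,c,-1)
cv2.imwrite("pics/s3.png",big)
E
```

```text
time_s: 3.25
eef_pos: [0.5006, 0.2883, 0.0079]
tcp_rot: [0.01, -0.009, 0.707, -0.707]
wrist_force: [-0.4, -0.3, 1.1]
width: 0.0855
shift [0.003  0.0039 0.0022] turn [ 0.0003  0.0007 -0.0009] dist 0.0054 deg 0.07
[0.50056967 0.28830245 0.00788509]
```

View pics/s3.png

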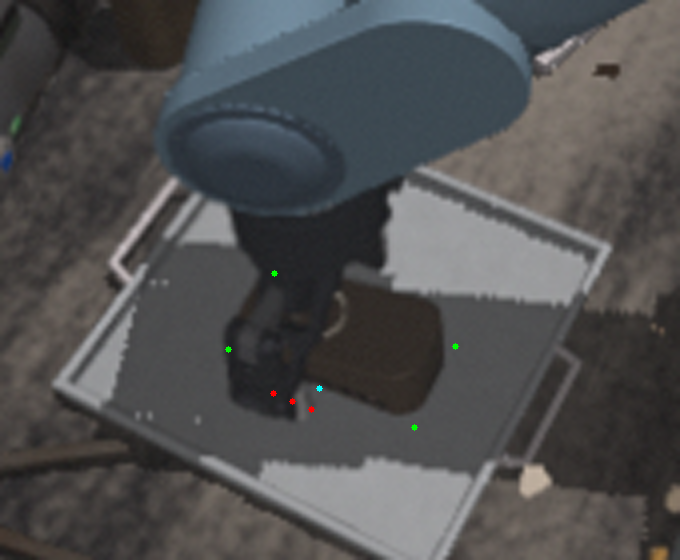

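```bash
python3 -m inch '[[1,0.003,0.003,0.002,0,0,0],[1,0.003,0.003,0.002,0,0,0],[1,0.003,0.003,0.002,0,0,0]]'; python3 -m inch '[[0,0,0,0,0,0,0],[0,0,0,0,0,0,0],[0,0,0,0,0,0,0],[0,0,0,0,0,0,0],[0,0,0,0,0,0,0]]';  python3 -m inch '[[0,0,0,0,0,0,0],[0,0,0,0,0,0,0],[0,0,0,0,0,0,0]]'
```

```text
time_s: 3.55
eef_pos: [0.4967, 0.2859, 0.004]
tcp_rot: [-0.009, 0.01, -0.707, 0.707]
wrist_force: [-0.0, 0.5, -0.5]
width: 0.0857
time_s: 3.97
eef_pos: [0.4977, 0.2862, 0.0047]
tcp_rot: [0.01, -0.009, 0.707, -0.707]
wrist_force: [0.6, -0.2, 1.7]
width: 0.0493
time_s: 4.22
eef_pos: [0.4977, 0.2862, 0.0047]
tcp_rot: [0.01, -0.009, 0.707, -0.707]
wrist_force: [-0.0, -0.2, 3.3]
width: 0.0489
```

```bash
python3 -m inch '[[0,0,-0.02,0,0,0,0],[0,0,-0.045,0,0,0,0],[0,0,-0.075,0,0,0,0],[0,0,-0.105,0,0,0,0],[0,0,-0.115,0,0,0,0]]';  python3 - <<'E'
from h import *
go([.528,-.003,.12],Rt(np.radians(-110.2)));print(cur()[2])
E
```

```text
time_s: 4.63
eef_pos: [0.499, 0.2869, 0.1231]
tcp_rot: [0.011, -0.008, 0.708, -0.706]
wrist_force: [0.7, -0.2, -1.1]
width: 0.049
shift [-0.0212  0.0027  0.2905] turn [ 0.0029  0.3795 -0.0052] dist 0.2913 deg 21.74
[0.49899186 0.28686365 0.12313764]
```

```bash
python3 -m inch '[[0,-0.003,0,0.036,0,0.075,0],[0,-0.006,0,0.072,0,0.15,0],[0,-0.01,0,0.11,0,0.22,0],[0,-0.014,0,0.148,0,0.3,0],[0,-0.018,0,0.186,0,0.38,0]]';  python3 - <<'E'
from h import *
go([.528,-.003,.12],Rt(np.radians(-110.2)));print(cur()[2])
t=load("top1");im=t["image"]
m=np.zeros((480,640),np.uint8);m[185:290,240:335]=(im[185:290,240:335].min(2)>190);m=cv2.morphologyEx(m,cv2.MORPH_CLOSE,np.ones((5,5),np.uint8))
c=max(cv2.findContours(m,cv2.RETR_EXTERNAL,cv2.CHAIN_APPROX_NONE)[0],key=cv2.contourArea)[:,0]
P=plane(t,c,.014)[:,:2].astype(np.float32);r=cv2.minAreaRect(P);print(r)
# pins
g=((im[...,:].max(2)<120)).astype(np.uint8);k=np.zeros_like(m);cv2.fillConvexPoly(k,cv2.convexHull(c),1);k=cv2.erode(k,np.ones((3,3),np.uint8))
n,l,st,ce=cv2.connectedComponentsWithStats(((im.max(2)<150)&(k>0)).astype(np.uint8));
print(plane(t,ce[1:],.022).round(4), st[1:,4])
E
```

```text
time_s: 5.05
eef_pos: [0.5189, 0.0991, 0.1176]
tcp_rot: [0.126, -0.124, -0.696, 0.696]
wrist_force: [1.0, -0.6, -1.2]
width: 0.049
shift [-0.0442 -0.0024  0.0925] turn [-0.0007 -0.004   0.0025] dist 0.1026 deg 0.27
[0.51887212 0.09914411 0.11759293]
((0.5286058187484741, -0.002200081944465637), (0.10892889648675919, 0.16938094794750214), 69.69546508789062)
[[ 0.6071  0.0125  0.022 ]
 [ 0.5862 -0.024   0.022 ]
 [ 0.5786 -0.0656  0.022 ]
 [ 0.5767  0.0148  0.022 ]
 [ 0.5532 -0.0468  0.022 ]
 [ 0.5018  0.0422  0.022 ]
 [ 0.4792 -0.0193  0.022 ]
 [ 0.4769  0.061   0.022 ]
 [ 0.4695  0.0195  0.022 ]
 [ 0.4481 -0.0175  0.022 ]] [ 7 10  7  9 11 13 10  7 10  7]
```

```bash
python3 -m inch '[[0,-0.013,0,0.03,0,0,0],[0,-0.026,-0.001,0.055,0,0,0],[0,-0.044,-0.001,0.08,0,-0.003,0],[0,-0.044,-0.002,0.092,0,-0.004,0],[0,-0.044,-0.002,0.092,0,-0.004,0]]';python3 -m inch '[[0,0,0,0,0,0,0],[0,0,0,0,0,0,0]]';  python3 - <<'E'
from h import *
from bench import ctrl
go([.5283,-.0022,.12],Rt(np.radians(-110.3)));s,R,p=cur();print(p)
f=ctrl.grab_frame("scene");im=f["image"];big=cv2.resize(im[200:350,230:400,::-1],None,fx=4,fy=4,interpolation=cv2.INTER_CUBIC)
np.savez("s4.npz",**f)
cv2.imwrite("pics/s4.png",big)
f=ctrl.grab_frame("top");cv2.imwrite("pics/t4.png",f["image"][:,:,::-1])
E
```

```text
time_s: 5.47
eef_pos: [0.5286, -0.0029, 0.1199]
tcp_rot: [0.125, -0.123, -0.696, 0.696]
wrist_force: [-0.4, 0.8, -2.3]
width: 0.0493
time_s: 5.63
eef_pos: [0.5288, 0.0001, 0.1203]
tcp_rot: [-0.123, 0.122, 0.697, -0.696]
wrist_force: [-0.1, 0.3, -2.2]
width: 0.0491
shift [-0.0003  0.0003  0.0023] turn [0.0002 0.0057 0.0019] dist 0.0024 deg 0.34
[5.28815317e-01 9.22693840e-05 1.20318413e-01]
```

View pics/s4.png

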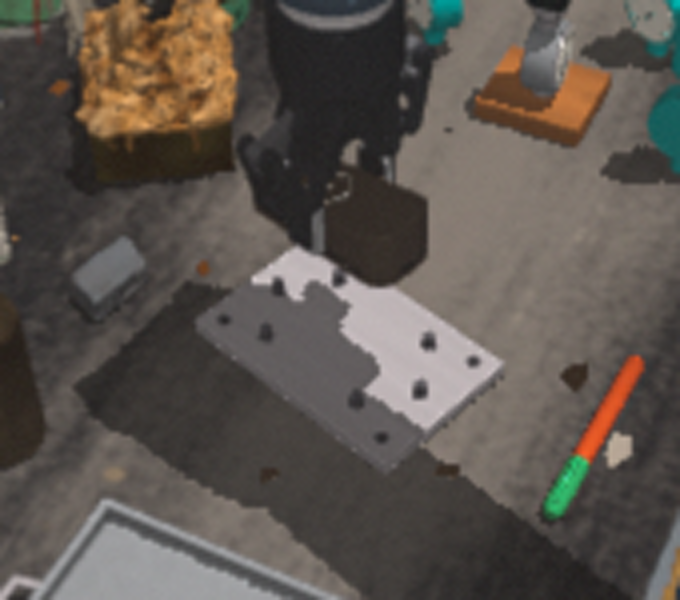

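View pics/t4.png

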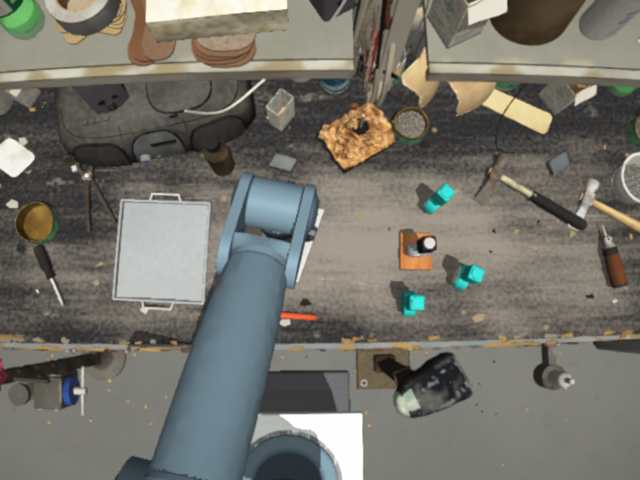

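Run:
```python
from h import *
out=[]
for n,(x,y,w,h,s) in (("scene0",(230,340,90,80,4.4)),("top0",(130,215,60,75,4.7))):
    f=load(n);big=cv2.resize(f["image"][y:y+h,x:x+w,::-1],None,fx=s,fy=s,interpolation=cv2.INTER_CUBIC)
    a=np.radians(1.5);c,sn=np.cos(a),np.sin(a)
    for lx,ly in [(-.055,-.025),(-.055,.025),(.055,.025),(.055,-.025)]:
        for z,col in((.002,(0,255,0)),(.002+.030-.2182*lx,(0,0,255))):
            q=proj(f,[(.4976+c*lx-sn*ly,.2864+sn*lx+c*ly,z)])[0];cv2.circle(big,tuple(int(v) for v in (q-[x,y]+.5)*s),2,col,-1)
    out.append(cv2.resize(big,(395,352)))
cv2.imwrite("pics/o5.png",np.hstack(out))
```

```text
(no output)
```

View pics/o5.png

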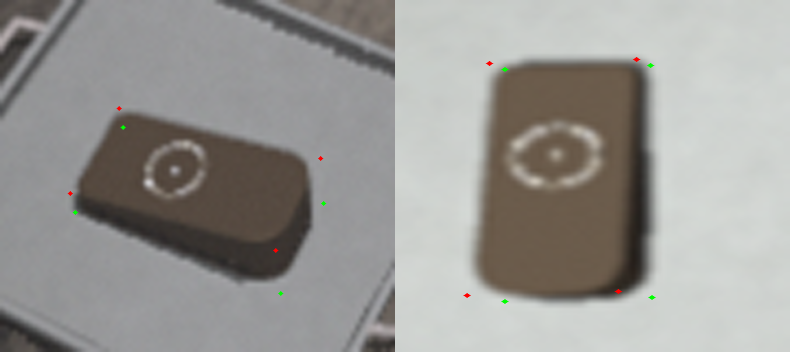

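```bash
python3 -m inch '[[0,0,0.02,0.002,0,0.005,0],[0,0,0.04,0.002,0,0.005,0],[0,0,0.06,0.002,0,0.005,0],[0,0,0.075,0.002,0,0.005,0],[0,0,0.075,0.002,0,0.005,0]]';python3 -m inch '[[0,0,0,0,0,0,0],[0,0,0,0,0,0,0]]';  python3 - <<'E'
from h import *
from bench import ctrl
go([.5283,-.0022,.0175],Rt(np.radians(-110.3)));s,R,p=cur();print(p)
f=ctrl.grab_frame("scene");im=f["image"];big=cv2.resize(im[200:350,230:400,::-1],None,fx=4,fy=4,interpolation=cv2.INTER_CUBIC)
cv2.imwrite("pics/s6.png",big)
E
```

```text
time_s: 6.15
eef_pos: [0.526, -0.0012, 0.0428]
tcp_rot: [-0.127, 0.122, 0.696, -0.696]
wrist_force: [-1.3, 0.6, -3.2]
width: 0.0487
time_s: 6.32
eef_pos: [0.5298, -0.0024, 0.0473]
tcp_rot: [0.124, -0.125, -0.696, 0.696]
wrist_force: [-0.6, 0.9, -1.3]
width: 0.0491
shift [0.0015 0.0298 0.0003] turn [ 0.0003  0.001  -0.0017] dist 0.0298 deg 0.11
[ 0.52977493 -0.00238177  0.04731218]
```

View pics/s6.png

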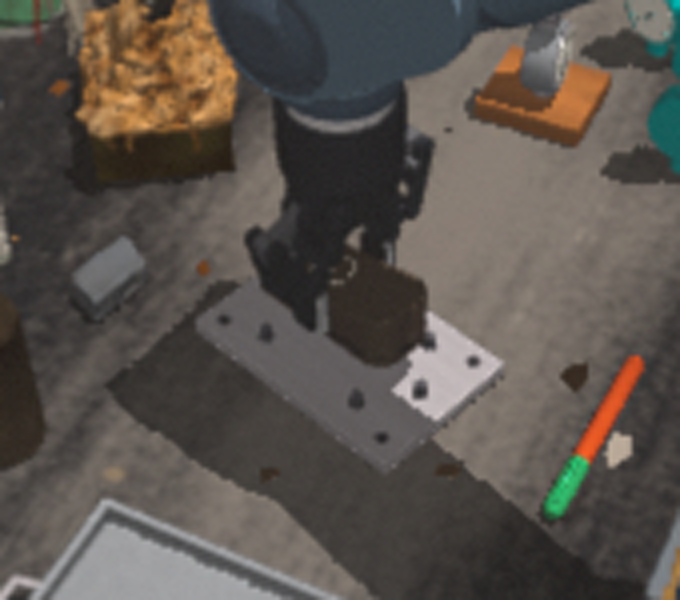

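Wedge is above the pin pattern, level. Lowering the rest, slowly.

```bash
python3 -m inch '[[0,0.001,0.006,0,0,0,0],[0,0.001,0.012,0,0,0,0],[0,0.001,0.018,0,0,0,0],[0,0.001,0.023,0,0,0,0],[0,0.001,0.027,0,0,0,0]]';python3 -m inch '[[0,0,0.0,0,0,0,0],[0,0,0.0,0,0,0,0],[0,0,0.0,0,0,0,0]]';  python3 - <<'E'
from h import *
from bench import ctrl
go([.5283,-.0022,.0165],Rt(np.radians(-110.3)));s,R,p=cur();print(p)
f=ctrl.grab_frame("scene");im=f["image"];big=cv2.resize(im[200:350,230:400,::-1],None,fx=4,fy=4,interpolation=cv2.INTER_CUBIC)
cv2.imwrite("pics/s7.png",big)
E
```

```text
time_s: 6.78
eef_pos: [0.5276, -0.0024, 0.0184]
tcp_rot: [-0.125, 0.124, 0.696, -0.696]
wrist_force: [0.0, 0.3, -2.0]
width: 0.049
time_s: 7.03
eef_pos: [0.5282, -0.0025, 0.0194]
tcp_rot: [-0.125, 0.125, 0.696, -0.696]
wrist_force: [0.0, -0.3, -2.2]
width: 0.0492
shift [ 0.      0.0029 -0.0003] turn [ 0.0001  0.     -0.0002] dist 0.0029 deg 0.01
[ 0.52820306 -0.00248372  0.01937789]
```

View pics/s7.png

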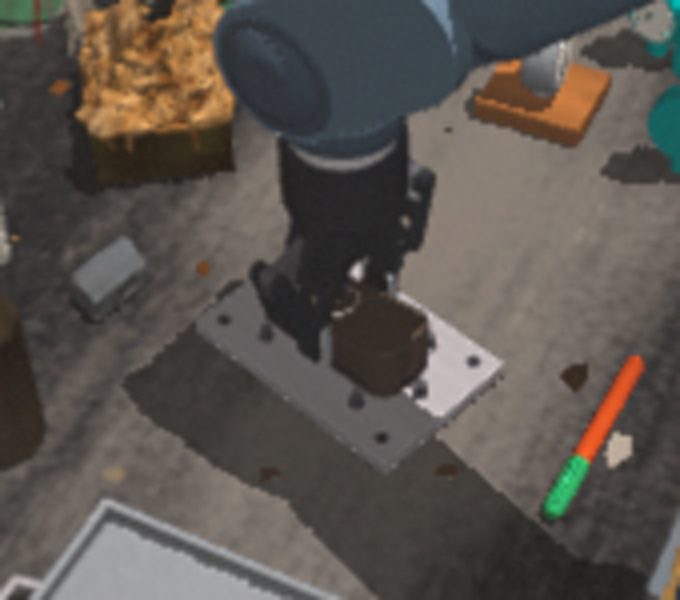

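```bash
python3 -m inch '[[0,0,0.001,0,0,0,0],[0,0,0.0022,0,0,0,0],[0,0,0.0022,0,0,0,0],[0,0,0.0022,0,0,0,0]]';python3 -m inch '[[1,0,0.0,0,0,0,0],[1,0,0.0,0,0,0,0],[1,0,0.0,0,0,0,0],[1,0,0.0,0,0,0,0],[1,0,0.0,0,0,0,0]]';python3 -m inch '[[1,0,-0.01,0,0,0,0],[1,0,-0.03,0,0,0,0],[1,0,-0.06,0,0,0,0],[1,0,-0.1,0,0,0,0],[1,0,-0.14,0,0,0,0]]'
python3 - <<'E'
from h import *
from bench import ctrl
f=ctrl.grab_frame("scene");im=f["image"];big=cv2.resize(im[200:350,230:400,::-1],None,fx=4,fy=4,interpolation=cv2.INTER_CUBIC)
cv2.imwrite("pics/s8.png",big)
E
```

```text
time_s: 7.42
eef_pos: [0.528, -0.0024, 0.0171]
tcp_rot: [-0.125, 0.125, 0.696, -0.696]
wrist_force: [0.0, 0.6, -1.9]
width: 0.0488
time_s: 7.83
eef_pos: [0.5283, -0.0025, 0.0173]
tcp_rot: [0.124, -0.125, -0.696, 0.696]
wrist_force: [0.1, -0.7, 0.3]
width: 0.0855
time_s: 8.25
eef_pos: [0.5271, -0.0022, 0.1586]
tcp_rot: [-0.125, 0.124, 0.696, -0.696]
wrist_force: [1.0, -0.3, 0.7]
width: 0.0852
```

View pics/s8.png

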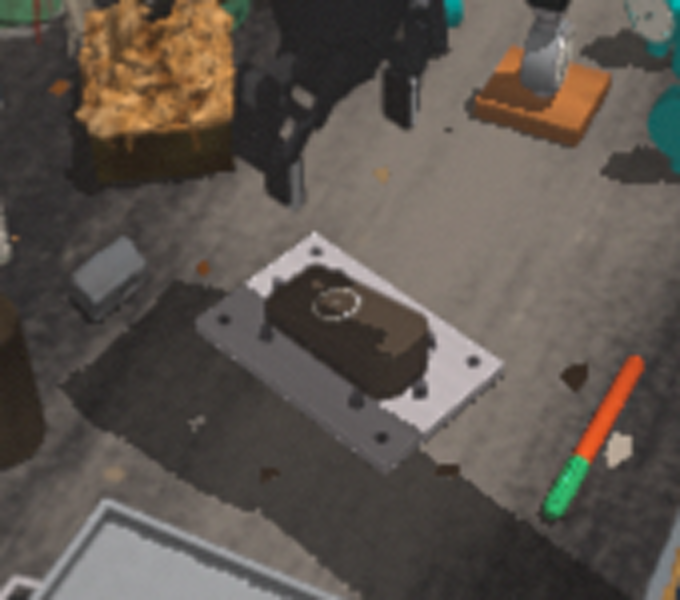

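Run:
```python
from h import *
t=load("top1");s=load("scene0")
a=cv2.resize(t["image"][225:275,392:447,::-1],(396,360),interpolation=cv2.INTER_CUBIC);b=cv2.resize(s["image"][175:240,340:390,::-1],(277,360),interpolation=cv2.INTER_CUBIC)
cv2.imwrite("pics/g1.png",np.hstack([a,b]))
C=cloud(t);im=t["image"]
z=C[225:275,392:447,2];
m=(z>.135)&(z<.3);v,u=np.nonzero(m);P=C[225:275,392:447][m];print(len(P));print(cv2.minAreaRect(P[:,:2].astype(np.float32)))
for lo,hi in((.09,.135),(.135,.153),(.153,.165)):
    k=(z>lo)&(z<hi);print(lo,k.sum(),C[225:275,392:447][k].mean(0))
```

```text
258
((0.49679744243621826, -0.28156039118766785), (0.030676405876874924, 0.03095310553908348), 2.8837103843688965)
0.09 69 [ 0.49109482 -0.27109187  0.11744965]
0.135 160 [ 0.49459429 -0.27911083  0.14808708]
0.153 98 [ 0.49667568 -0.28093719  0.15531601]
```

View pics/g1.png

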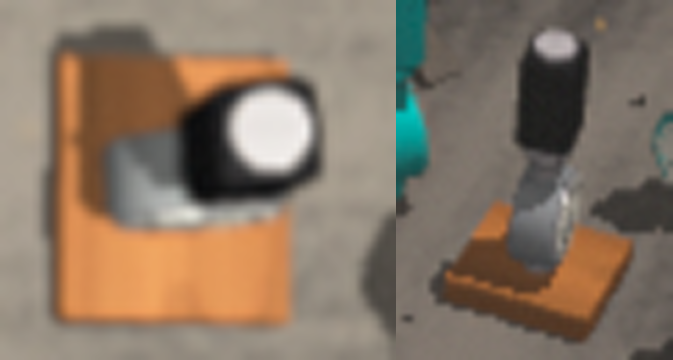

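Run:
```python
from h import *
go([.4965,-.281,.225],Rt(np.radians(-86)));print(cur()[0]["joint_positions"].round(3),cur()[2])
```

```text
shift [-0.0629 -0.0562  0.273 ] turn [-0.0011 -0.4236 -0.0149] dist 0.2858 deg 24.28
[-0.219  0.029  1.918  0.     1.18   1.706] [ 0.53285675 -0.00324173  0.16843113]
```

```bash
python3 -m inch '[[0.7,-0.006,-0.02,0.03,0,-0.08,0],[0.7,-0.014,-0.04,0.066,0,-0.16,0],[0.7,-0.023,-0.056,0.103,0,-0.24,0],[0.7,-0.032,-0.056,0.14,0,-0.32,0],[0.7,-0.04,-0.056,0.177,0,-0.42,0]]'
python3 - <<'E'
from h import *
go([.4965,-.281,.225],Rt(np.radians(-86)));print(cur()[2])
E
```

```text
time_s: 8.72
eef_pos: [0.5046, -0.1844, 0.2157]
tcp_rot: [-0.026, 0.024, -0.706, 0.708]
wrist_force: [0.6, -0.3, -0.6]
width: 0.0597
shift [ 0.0148 -0.0091  0.0958] turn [-0.0027  0.0007 -0.0038] dist 0.0974 deg 0.27
[ 0.5045932  -0.18442039  0.21566965]
```

```bash
python3 -m inch '[[0.7,0.005,-0.005,0.03,0,0,0],[0.7,0.01,-0.009,0.06,0,0,0],[0.7,0.015,-0.009,0.085,0,0,0],[0.7,0.015,-0.009,0.096,0,0,0],[0.7,0.015,-0.009,0.096,0,0,0]]';  python3 -m inch '[[0.7,0,0,0,0,0,0],[0.7,0,0,0,0,0,0]]'
python3 - <<'E'
from h import *
from bench import ctrl
go([.4965,-.281,.103],Rt(np.radians(-86)));print(cur()[2])
f=ctrl.grab_frame("scene");im=f["image"];big=cv2.resize(im[120:250,310:460,::-1],None,fx=4,fy=4,interpolation=cv2.INTER_CUBIC)
cv2.imwrite("pics/s9.png",big)
f=ctrl.grab_frame("top");im=f["image"];big=cv2.resize(im[180:330,350:500,::-1],None,fx=4,fy=4,interpolation=cv2.INTER_CUBIC)
cv2.imwrite("pics/t9.png",big)
E
```

```text
time_s: 9.13
eef_pos: [0.4953, -0.2811, 0.2226]
tcp_rot: [-0.022, 0.022, -0.707, 0.707]
wrist_force: [0.2, -0.4, 0.3]
width: 0.0596
time_s: 9.3
eef_pos: [0.4956, -0.2778, 0.2219]
tcp_rot: [0.024, -0.024, 0.707, -0.706]
wrist_force: [0.8, 0.1, 0.4]
width: 0.0599
shift [-0.0007  0.1189  0.0034] turn [ 0.0008 -0.0029  0.0002] dist 0.119 deg 0.17
[ 0.49559463 -0.27777831  0.22191551]
```

View pics/s9.png

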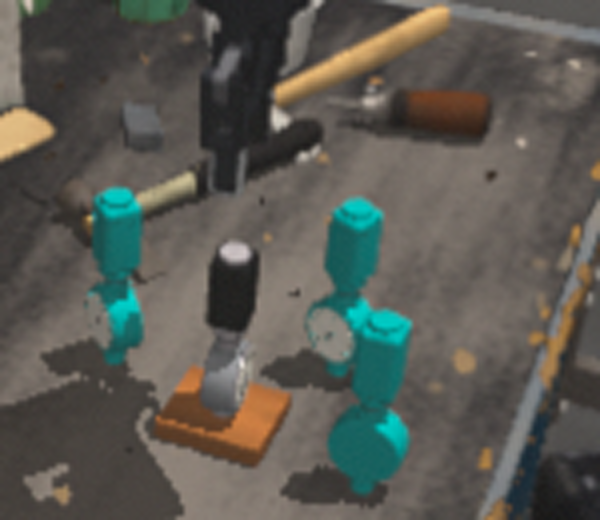

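View pics/t9.png

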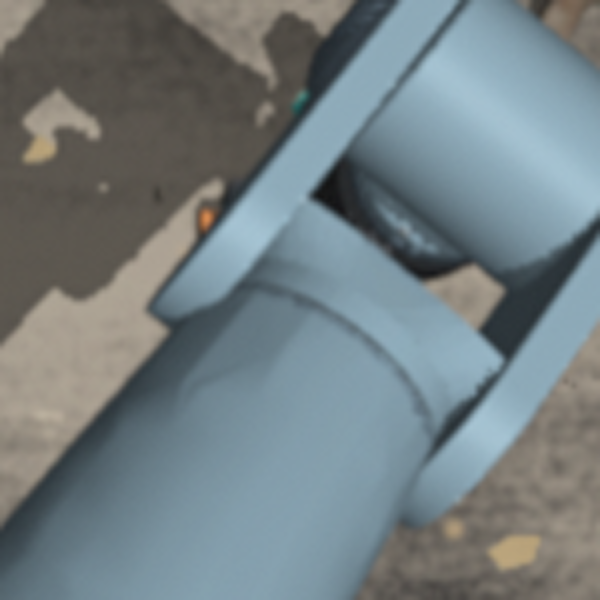

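```bash
python3 -m inch '[[0.7,0,0.02,0.003,0,-0.003,0],[0.7,0,0.04,0.003,0,-0.003,0],[0.7,0,0.055,0.003,0,-0.003,0],[0.7,0,0.055,0.003,0,-0.003,0],[0.7,0,0.055,0.003,0,-0.003,0]]'
python3 - <<'E'
from h import *
from bench import ctrl
go([.4965,-.281,.103],Rt(np.radians(-86)));s,R,p=cur();print(p)
f=ctrl.grab_frame("scene");im=f["image"];big=cv2.resize(im[140:250,310:430,::-1],None,fx=5,fy=5,interpolation=cv2.INTER_CUBIC)
for P in [p+[dx,sg*.033,.005] for dx in(-.011,.011) for sg in(1,-1)]:
    q=proj(f,[P])[0];cv2.circle(big,tuple(int(v) for v in (q-[310,140]+.5)*5),3,(0,0,255),-1)
for z in (.096,.152):
  for dx in(-.015,.015):
   for dy in (-.015,.015):
    q=proj(f,[[.4965+dx,-.281+dy,z]])[0];cv2.circle(big,tuple(int(v) for v in (q-[310,140]+.5)*5),2,(0,255,0),-1)
cv2.imwrite("pics/s10.png",big)
E
```

```text
time_s: 9.82
eef_pos: [0.4955, -0.2809, 0.1665]
tcp_rot: [0.024, -0.025, 0.707, -0.706]
wrist_force: [0.5, 0.1, 0.7]
width: 0.0601
shift [-0.001   0.0635  0.0003] turn [0.0014 0.0002 0.0013] dist 0.0635 deg 0.11
[ 0.49552509 -0.28086432  0.1665168 ]
```

View pics/s10.png

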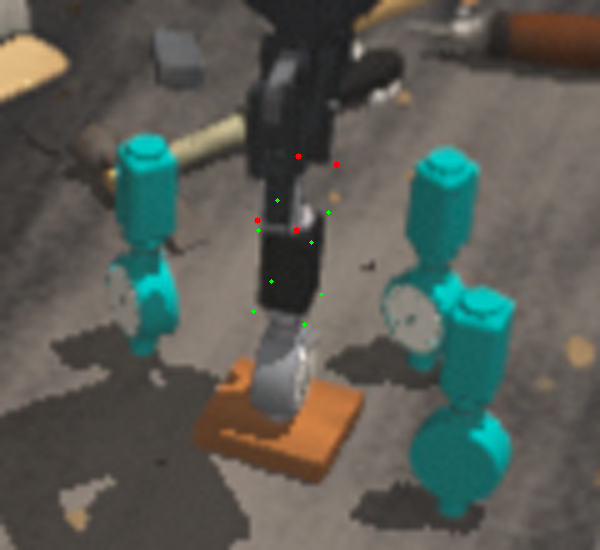

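```bash
python3 -m inch '[[0.7,-0.001,0.015,0,0,0,0],[0.7,-0.001,0.03,0,0,0,0],[0.7,-0.001,0.045,0,0,0,0],[0.7,-0.001,0.055,0,0,0,0],[0.7,-0.001,0.062,0,0,0,0]]';  python3 -m inch '[[0.7,0,0,0,0,0,0],[0.7,0,0,0,0,0,0],[0.7,0,0,0,0,0,0]]'
python3 - <<'E'
from h import *
from bench import ctrl
go([.4965,-.281,.103],Rt(np.radians(-86)));s,R,p=cur();print(p)
f=ctrl.grab_frame("scene");im=f["image"];big=cv2.resize(im[140:250,310:430,::-1],None,fx=5,fy=5,interpolation=cv2.INTER_CUBIC)
cv2.imwrite("pics/s11.png",big)
E
```

```text
time_s: 10.28
eef_pos: [0.497, -0.282, 0.1052]
tcp_rot: [-0.025, 0.024, -0.707, 0.707]
wrist_force: [0.6, 0.6, 0.5]
width: 0.06
time_s: 10.53
eef_pos: [0.4974, -0.2825, 0.1063]
tcp_rot: [-0.025, 0.024, -0.706, 0.707]
wrist_force: [-0.8, 1.2, 0.4]
width: 0.0601
shift [ 0.0008  0.0033 -0.0016] turn [-0.0014 -0.0009 -0.0014] dist 0.0037 deg 0.13
[ 0.49737004 -0.28252473  0.10627084]
```

View pics/s11.png

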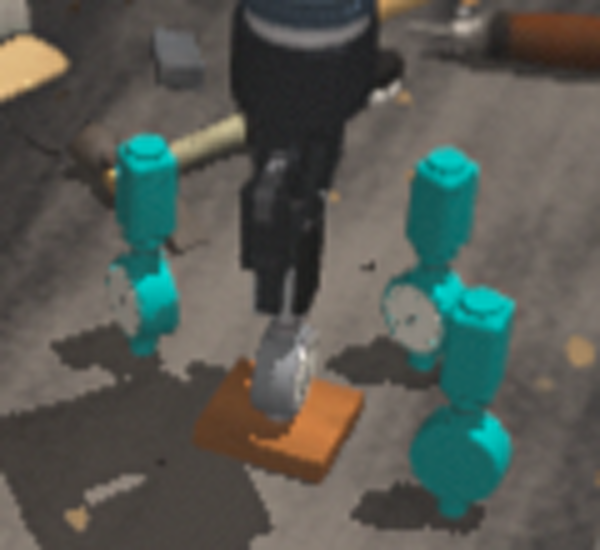

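```bash
python3 -m inch '[[0.7,0.001,0.001,-0.0015,0,0,0],[0.7,0.001,0.001,-0.0015,0,0,0],[0,0.001,0.001,-0.0015,0,0,0],[0,0.001,0.001,-0.0015,0,0,0],[0,0.001,0.001,-0.0015,0,0,0]]';  python3 -m inch '[[0,0,0,0,0,0,0],[0,0,0,0,0,0,0],[0,0,0,0,0,0,0],[0,0,0,0,0,0,0]]'
python3 - <<'E'
from h import *
s,R,p=cur();print(p,s["width"],s["torque"])
E
```

```text
time_s: 11.0
eef_pos: [0.4957, -0.2809, 0.1045]
tcp_rot: [-0.024, 0.024, -0.706, 0.707]
wrist_force: [-1.2, 0.7, 1.1]
width: 0.0291
time_s: 11.33
eef_pos: [0.4957, -0.2808, 0.1044]
tcp_rot: [-0.024, 0.024, -0.707, 0.707]
wrist_force: [-1.5, -0.8, 2.9]
width: 0.0291
[ 0.49573156 -0.28081403  0.10442597] 0.029145658815437517 [-0.00026354  0.22709004 -0.05233216]
```

```bash
python3 -m inch '[[0,0,-0.015,0,0,0,0],[0,0,-0.035,0,0,0,0],[0,0,-0.06,0,0,0,0],[0,0,-0.09,0,0,0,0],[0,0,-0.11,0,0,0,0]]';  python3 -m inch '[[0,0,0,0,0,0,0],[0,0,0,0,0,0,0],[0,0,0,0,0,0,0]]'
python3 - <<'E'
from h import *
from bench import ctrl
s,R,p=cur();print(p)
f=ctrl.grab_frame("scene");np.savez("s12.npz",**f);im=f["image"];big=cv2.resize(im[80:240,310:460,::-1],None,fx=3.7,fy=3.7,interpolation=cv2.INTER_CUBIC)
for z in np.arange(0,.1,.01):
    q=proj(f,[p+R.apply([0,z,0])])[0];cv2.circle(big,tuple(int(v) for v in (q-[310,80]+.5)*3.7),2,(0,0,255),-1)
q=proj(f,[p+R.apply([0,.0984,0])])[0];cv2.circle(big,tuple(int(v) for v in (q-[310,80]+.5)*3.7),2,(0,255,0),-1)
cv2.imwrite("pics/s12.png",big)
E
```

```text
time_s: 11.75
eef_pos: [0.4957, -0.2805, 0.2155]
tcp_rot: [-0.025, 0.024, -0.707, 0.707]
wrist_force: [0.4, 0.2, -2.5]
width: 0.0294
time_s: 12.0
eef_pos: [0.4945, -0.2796, 0.2114]
tcp_rot: [0.023, -0.025, 0.708, -0.706]
wrist_force: [0.5, -0.2, -3.4]
width: 0.0293
[ 0.49454585 -0.27964242  0.21144869]
```

View pics/s12.png

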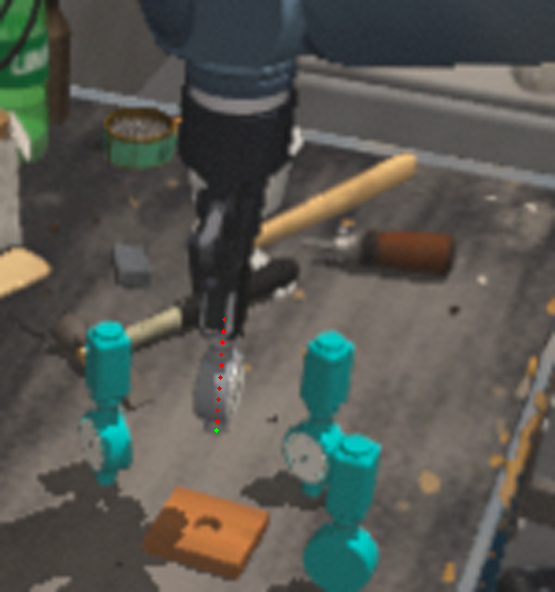

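Run:
```python
from h import *
from bench import ctrl
t=ctrl.grab_frame("top");np.savez("t13.npz",**t);s=load("s12")
a=cv2.resize(t["image"][185:290,240:340,::-1],(571,600),interpolation=cv2.INTER_CUBIC);cv2.imwrite("pics/t13.png",a)
b=cv2.resize(s["image"][240:330,270:370,::-1],(667,600),interpolation=cv2.INTER_CUBIC);cv2.imwrite("pics/s13.png",b)
```

```text
(no output)
```

View pics/t13.png

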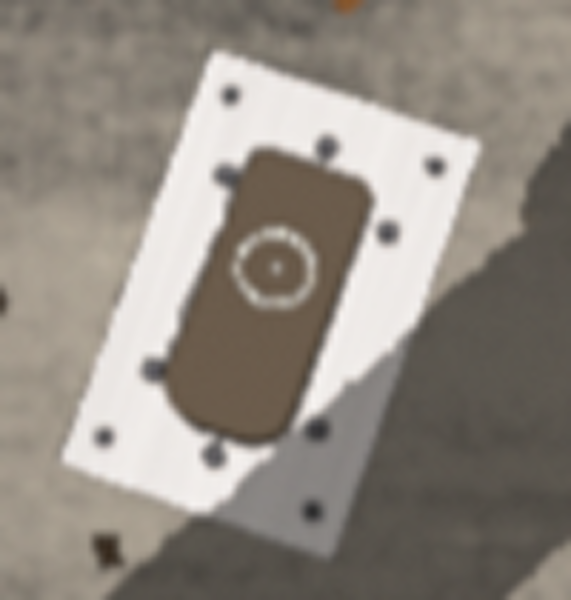

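View pics/s13.png

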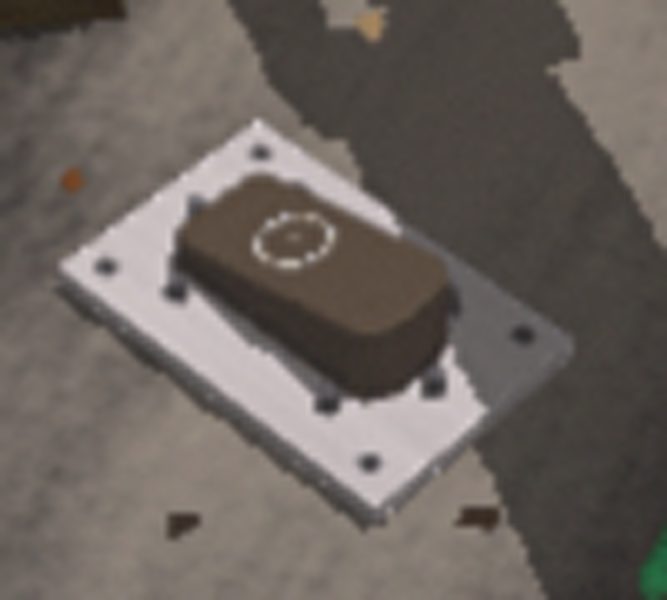

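Run:
```python
from h import *
np.set_printoptions(precision=4,suppress=True)
t=load("t13");s=load("s12")
def ring(f,x,y,w,h):
    im=f["image"].astype(float).sum(2)[y:y+h,x:x+w];base=np.median(im);m=(im>base+90).astype(np.uint8);v,u=np.nonzero(m)
    e=cv2.fitEllipse(np.c_[u,v].astype(np.float32)+[x,y]);return e
et=ring(t,279,222,19,19);es=ring(s,306,270,17,13);print(et,es)
M,g=tri(t,et[0],s,es[0]);print("mark tri ring",M,g)
print("dots",tri(t,[287.8,231.4],s,[313.6,275.0]))
for f,e in((t,et),(s,es)):print(plane(f,[e[0]],.0418))
# wedge edges, top view
im=t["image"];hsv=cv2.cvtColor(im,cv2.COLOR_RGB2HSV)
m=((im.max(2)<130)&(hsv[...,1]>40));
for nm in("L","R"):
    pts=[]
    for y in range(222,246):
        us=np.nonzero(m[y,262:310])[0]+262
        # contiguous run around mid
        mid=int(288-(y-231)*.38);k=mid
        if nm=="L":
            while m[y,k-1] or im[y,k-1].sum()<500 and False: k-=1
            pts.append([k-.5,y])
        else:
            while m[y,k+1]: k+=1
            pts.append([k+.5,y])
    L=np.array(pts);P=plane(t,L,.042);ax=np.array([np.cos(np.radians(-20.3)),np.sin(np.radians(-20.3))])
    for _ in range(5):
        z=M[2]-.2182*((P[:,:2]-M[:2])@ax);c0,d=ray(t,L);P=c0+d*((z-c0[2])/d[:,2])[:,None]
    f=np.polyfit(P[:,0],P[:,1],1);r=P[:,1]-np.polyval(f,P[:,0]);k=abs(r)<2*r.std();f=np.polyfit(P[k,0],P[k,1],1)
    print(nm,"yaw",np.degrees(np.arctan(f[0])),"perp dist to mark",(np.polyval(f,M[0])-M[1])*np.cos(np.arctan(f[0])),r.std())
```

```text
Traceback (most recent call last):
cv2.error: OpenCV(4.12.0) /io/opencv/modules/imgproc/src/shapedescr.cpp:356: error: (-215:Assertion failed) n >= 0 && (depth == CV_32F || depth == CV_32S) in function 'fitEllipseNoDirect'
```

```bash
cat > m.py <<'E'
from h import *
np.set_printoptions(precision=4,suppress=True)
t=load("t13");s=load("s12")
def ring(f,x,y,w,h):
    im=f["image"].astype(float).sum(2)[y:y+h,x:x+w];base=np.median(im);m=(im>base+90).astype(np.uint8);v,u=np.nonzero(m)
    c=np.array([u.mean(),v.mean()])+[x,y]; p=np.c_[u,v]+[x,y]; p=p[np.linalg.norm(p-c,axis=1)>3]
    return cv2.fitEllipse(p.astype(np.float32))
et=ring(t,279,222,19,19);es=ring(s,306,270,17,13);print(et,es)
M,g=tri(t,et[0],s,es[0]);print("mark tri ring",M,g)
print("dots",tri(t,[287.8,231.4],s,[313.6,275.0]))
for f,e in((t,et),(s,es)):print(plane(f,[e[0]],.0418))
im=t["image"];hsv=cv2.cvtColor(im,cv2.COLOR_RGB2HSV)
m=((im.max(2)<130)&(hsv[...,1]>40));
ax=np.array([np.cos(np.radians(-20.3)),np.sin(np.radians(-20.3))])
for nm in("L","R"):
    pts=[]
    for y in list(range(217,224))+list(range(240,251)):
        k=int(round(288-(y-231)*.38));st=-1 if nm=="L" else 1
        while m[y,k+st]: k+=st
        pts.append([k+.5*st,y])
    L=np.array(pts);P=plane(t,L,.042)
    for _ in range(5):
        z=M[2]-.2182*((P[:,:2]-M[:2])@ax);c0,d=ray(t,L);P=c0+d*((z-c0[2])/d[:,2])[:,None]
    f=np.polyfit(P[:,0],P[:,1],1);r=P[:,1]-np.polyval(f,P[:,0]);k=abs(r)<2*r.std();f=np.polyfit(P[k,0],P[k,1],1)
    print(nm,"yaw",np.degrees(np.arctan(f[0])),"perp dist to mark",(np.polyval(f,M[0])-M[1])*np.cos(np.arctan(f[0])),r.std())
E
python3 m.py
```

```text
((287.30126953125, 231.04600524902344), (12.430716514587402, 15.930743217468262), 134.97862243652344) ((314.9183044433594, 274.745361328125), (7.3973541259765625, 14.998799324035645), 65.61766815185547)
mark tri ring [ 0.5359 -0.0046  0.0468] 0.0033216637147661728
dots (array([ 0.5375, -0.005 ,  0.0442]), np.float64(0.0008148584936777767))
[[ 0.5383 -0.0039  0.0418]]
[[ 0.5362 -0.009   0.0418]]
L yaw -20.099023419103517 perp dist to mark 0.02377024030272091 0.0007244929799063517
R yaw -18.77280825529175 perp dist to mark -0.024712709071701953 0.001125161759709929
```

```bash
cat > g.py <<'E'
from h import *
import sys
M=np.array([.538,-.0045,.0418]);a=np.radians(-20.2);n=np.array([np.sin(.215)*np.cos(a),np.sin(.215)*np.sin(a),np.cos(.215)])
def main(h):
    go(M+n*(.0984+h),Rt(a-np.pi/2,n));s,R,p=cur()
    f=p+R.apply([0,.0984,0]);y=R.apply([0,1,0]);print("tcp",p.round(4),"foot(free)",f.round(4),"along n",((f-M)@n).round(4),"lat",np.linalg.norm((f-M)-n*((f-M)@n)).round(4),"ang",np.arccos(min(1,-y@n)).round(4),"F",s["wrist_force"].round(2),"Fn",(s["wrist_force"]@n).round(2),"q",s["joint_positions"].round(2),"t",s["time_s"])
if __name__=="__main__": main(float(sys.argv[1]))
E
python3 g.py .06
```

```text
shift [-0.0933  0.0152 -0.2576] turn [-0.0425  0.4199 -0.2076] dist 0.2744 deg 26.95
tcp [ 0.4944 -0.2796  0.2111] foot(free) [ 0.4941 -0.2793  0.1127] along n 0.0807 lat 0.2756 ang 0.2104 F [-0.39 -0.48 -3.21] Fn -3.18 q [-0.71  0.08  1.79  0.    1.28  0.79] t 12.1
```

```bash
python3 -m inch '[[0,-0.008,0,-0.024,-0.004,0.04,-0.02],[0,-0.018,0.001,-0.05,-0.008,0.08,-0.04],[0,-0.028,0.002,-0.078,-0.013,0.125,-0.062],[0,-0.038,0.004,-0.105,-0.017,0.17,-0.083],[0,-0.047,0.006,-0.13,-0.021,0.21,-0.104]]'; python3 g.py .06
```

```text
time_s: 12.52
eef_pos: [0.533, -0.1458, 0.2061]
tcp_rot: [-0.089, 0.012, 0.711, -0.698]
wrist_force: [-0.3, 0.2, -2.6]
width: 0.0297
shift [-0.0188  0.0091 -0.1334] turn [-0.0229  0.2076 -0.1044] dist 0.135 deg 13.38
tcp [ 0.533  -0.1458  0.2061] foot(free) [ 0.5226 -0.1432  0.1083] along n 0.0721 lat 0.1367 ang 0.1067 F [-0.29  0.17 -2.58] Fn -2.59 q [-0.46  0.11  1.76 -0.02  1.38  1.26] t 12.5167
```

```bash
python3 -m inch '[[0,-0.004,0.002,-0.03,-0.005,0.045,-0.022],[0,-0.008,0.004,-0.06,-0.01,0.09,-0.045],[0,-0.012,0.006,-0.09,-0.015,0.135,-0.068],[0,-0.016,0.009,-0.115,-0.02,0.18,-0.09],[0,-0.019,0.009,-0.133,-0.023,0.208,-0.104]]';python3 -m inch '[[0,0,0,0,0,0,0],[0,0,0,0,0,0,0],[0,0,0,0,0,0,0]]'; python3 g.py .03
```

```text
time_s: 12.93
eef_pos: [0.5694, -0.016, 0.1958]
tcp_rot: [-0.198, 0.048, 0.705, -0.679]
wrist_force: [-0.0, -0.5, -3.6]
width: 0.0292
time_s: 13.18
eef_pos: [0.5696, -0.0188, 0.1973]
tcp_rot: [-0.197, 0.049, 0.705, -0.68]
wrist_force: [0.7, -1.0, -2.9]
width: 0.0296
shift [ 0.0007  0.0309 -0.0026] turn [-0.0011  0.0017 -0.0026] dist 0.031 deg 0.19
tcp [ 0.5696 -0.0188  0.1973] foot(free) [ 0.5501 -0.0118  0.1011] along n 0.0609 lat 0.0028 ang 0.0028 F [ 0.65 -1.   -2.9 ] Fn -2.63 q [-0.24  0.22  1.67  0.02  1.47  1.67] t 13.1833
```

Approach to 20 mm above and look.

```bash
python3 -m inch '[[0,0,0.01,-0.0025,0,0,0],[0,0,0.02,-0.0025,0,0,0],[0,0,0.03,-0.0025,0,0,0],[0,0,0.041,-0.0025,0,0,0],[0,0,0.041,-0.0025,0,0,0]]';python3 -m inch '[[0,0,0,0,0,0,0],[0,0,0,0,0,0,0],[0,0,0,0,0,0,0]]'; python3 g.py .0;python3 - <<'E'
from h import *
from bench import ctrl
from g import M,n
f=ctrl.grab_frame("scene");s,R,p=cur();im=f["image"];x,y,w,h,k=265,180,120,135,4.4;big=cv2.resize(im[y:y+h,x:x+w,::-1],None,fx=k,fy=k,interpolation=cv2.INTER_CUBIC)
def dot(P,c):
    q=proj(f,[P])[0];cv2.circle(big,tuple(int(v) for v in (q-[x,y]+.5)*k),2,c,-1)
dot(M,(0,255,0));[dot(M+n*z,(0,255,255)) for z in(.01,.02,.03)];dot(p+R.apply([0,.0984,0]),(0,0,255));dot(p,(0,0,255))
cv2.imwrite("pics/s14.png",big)
f=ctrl.grab_frame("top");cv2.imwrite("pics/t14.png",cv2.resize(f["image"][160:300,220:360,::-1],None,fx=4,fy=4))
E
```

```text
time_s: 13.6
eef_pos: [0.5604, -0.0128, 0.1548]
tcp_rot: [-0.198, 0.047, 0.705, -0.679]
wrist_force: [-0.4, 0.5, -3.5]
width: 0.0294
time_s: 13.85
eef_pos: [0.5635, -0.0133, 0.1591]
tcp_rot: [-0.196, 0.05, 0.705, -0.68]
wrist_force: [-0.8, 0.3, -2.4]
width: 0.0294
shift [0.0015 0.0219 0.0005] turn [-0.0003  0.0016 -0.0056] dist 0.022 deg 0.33
tcp [ 0.5635 -0.0133  0.1591] foot(free) [ 0.5443 -0.0063  0.0628] along n 0.0219 lat 0.0019 ang 0.0056 F [-0.85  0.3  -2.38] Fn -2.52 q [-0.24  0.24  1.71  0.02  1.4   1.68] t 13.85
```

View pics/s14.png

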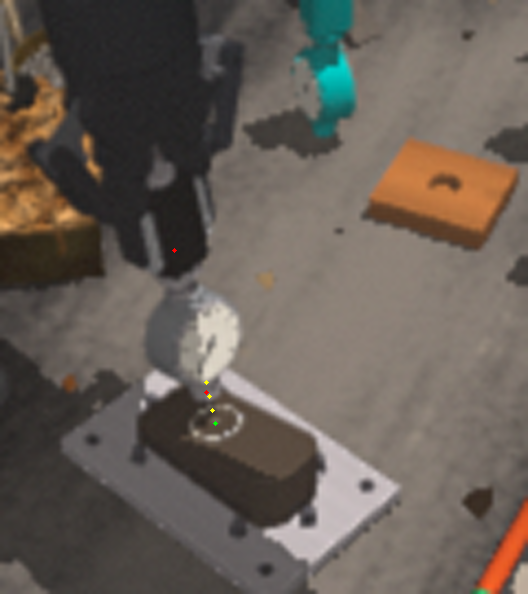

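View pics/t14.png

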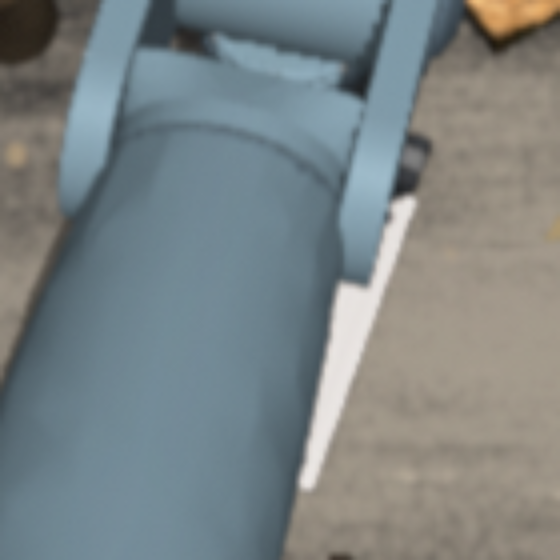

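```bash
python3 -m inch '[[0,0.0005,0.004,0,0,0,-0.003],[0,0.001,0.008,0,0,0,-0.003],[0,0.001,0.011,0,0,0,-0.003],[0,0.001,0.014,0,0,0,-0.003],[0,0.001,0.016,0,0,0,-0.003]]';python3 -m inch '[[0,0,0,0,0,0,0],[0,0,0,0,0,0,0],[0,0,0,0,0,0,0]]'; python3 g.py .0
```

```text
time_s: 14.37
eef_pos: [0.5585, -0.0115, 0.1422]
tcp_rot: [-0.197, 0.048, 0.705, -0.679]
wrist_force: [-0.3, -0.7, -2.1]
width: 0.0296
time_s: 14.62
eef_pos: [0.559, -0.0117, 0.1431]
tcp_rot: [-0.197, 0.048, 0.705, -0.679]
wrist_force: [0.7, 0.0, -3.3]
width: 0.0293
shift [0.0001 0.0053 0.0005] turn [-0.0005  0.0017 -0.0014] dist 0.0053 deg 0.13
tcp [ 0.559  -0.0117  0.1431] foot(free) [ 0.5394 -0.0045  0.0469] along n 0.0053 lat 0.0005 ang 0.0015 F [ 0.7   0.04 -3.3 ] Fn -3.08 q [-0.23  0.25  1.73  0.02  1.37  1.68] t 14.6167
```

```bash
python3 -m inch '[[0,0,0.001,0,0,0,0],[0,0,0.002,0,0,0,0],[0,0,0.003,0,0,0,0],[0,0,0.004,0,0,0,0],[0,0,0.005,0,0,0,0]]';python3 -m inch '[[0,0,0,0,0,0,0],[0,0,0,0,0,0,0],[0,0,0,0,0,0,0]]'; python3 g.py -.006
```

```text
time_s: 15.03
eef_pos: [0.5579, -0.0113, 0.1381]
tcp_rot: [-0.197, 0.048, 0.705, -0.679]
wrist_force: [0.3, 0.0, 3.2]
width: 0.0295
time_s: 15.28
eef_pos: [0.558, -0.0113, 0.1382]
tcp_rot: [-0.197, 0.049, 0.705, -0.679]
wrist_force: [0.3, 0.0, -2.3]
width: 0.029
shift [0.0001 0.0062 0.0005] turn [-0.0004  0.0016 -0.0015] dist 0.0063 deg 0.13
tcp [ 0.558  -0.0113  0.1382] foot(free) [ 0.5384 -0.0042  0.042 ] along n 0.0002 lat 0.0005 ang 0.0015 F [ 0.28  0.02 -2.31] Fn -2.2 q [-0.23  0.26  1.73  0.03  1.36  1.68] t 15.2833
```

```bash
python3 -m inch '[[0,0,0.001,0,0,0,0],[0,0,0.0018,0,0,0,0],[0,0,0.0026,0,0,0,0],[0,0,0.0034,0,0,0,0],[0,0,0.004,0,0,0,0]]';python3 -m inch '[[0,0,0,0,0,0,0],[0,0,0,0,0,0,0],[0,0,0,0,0,0,0]]'; python3 g.py -.006
```

```text
time_s: 15.7
eef_pos: [0.5576, -0.0112, 0.1351]
tcp_rot: [-0.197, 0.049, 0.705, -0.679]
wrist_force: [0.4, -1.0, 7.0]
width: 0.0296
time_s: 15.95
eef_pos: [0.5577, -0.0112, 0.1353]
tcp_rot: [-0.197, 0.049, 0.705, -0.679]
wrist_force: [0.1, -0.2, 6.6]
width: 0.0295
shift [0.0004 0.0034 0.0005] turn [-0.0005  0.0017 -0.0025] dist 0.0034 deg 0.18
tcp [ 0.5577 -0.0112  0.1353] foot(free) [ 0.5382 -0.0041  0.0391] along n -0.0026 lat 0.0008 ang 0.0026 F [ 0.11 -0.25  6.63] Fn 6.52 q [-0.23  0.26  1.74  0.02  1.36  1.68] t 15.95
```

```bash
cat > look.py <<'E'
import sys
from h import *
from bench import ctrl
f=ctrl.grab_frame("scene");im=f["image"];x,y,w,h,k=285,215,55,80,7.4
cv2.imwrite(f"pics/{sys.argv[1]}.png",cv2.resize(im[y:y+h,x:x+w,::-1],None,fx=k,fy=k,interpolation=cv2.INTER_CUBIC))
E
python3 look.py s15
```

```text
(no output)
```

View pics/s15.png

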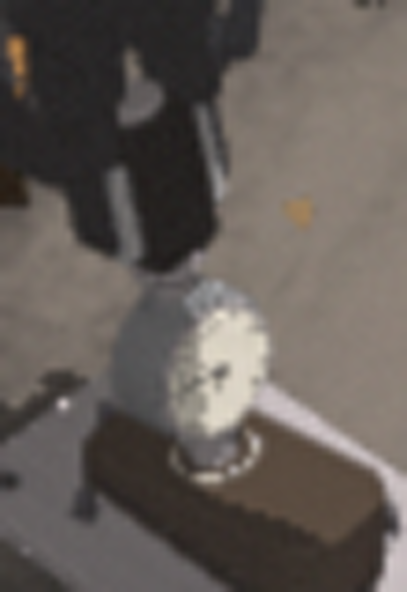

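```bash
python3 -m inch '[[0,0,0.0008,0,0,0,0],[0,0,0.0016,0,0,0,0],[0,0,0.0024,0,0,0,0],[0,0,0.0032,0,0,0,0],[0,0,0.0038,0,0,0,0]]';python3 -m inch '[[0,0,0,0,0,0,0],[0,0,0,0,0,0,0],[0,0,0,0,0,0,0],[0,0,0,0,0,0,0]]'; python3 g.py -.006; python3 look.py s16
```

```text
time_s: 16.42
eef_pos: [0.5571, -0.011, 0.132]
tcp_rot: [-0.197, 0.049, 0.705, -0.679]
wrist_force: [-0.1, -0.7, 8.2]
width: 0.0294
time_s: 16.75
eef_pos: [0.5571, -0.0111, 0.1321]
tcp_rot: [-0.196, 0.049, 0.705, -0.679]
wrist_force: [-1.7, -0.8, 8.8]
width: 0.0295
shift [0.0005 0.0002 0.0004] turn [-0.0006  0.0017 -0.0028] dist 0.0007 deg 0.19
tcp [ 0.5571 -0.0111  0.1321] foot(free) [ 0.5376 -0.0039  0.0359] along n -0.0058 lat 0.0008 ang 0.0028 F [-1.71 -0.75  8.78] Fn 8.3 q [-0.23  0.26  1.74  0.02  1.35  1.68] t 16.75
```

View pics/s16.png

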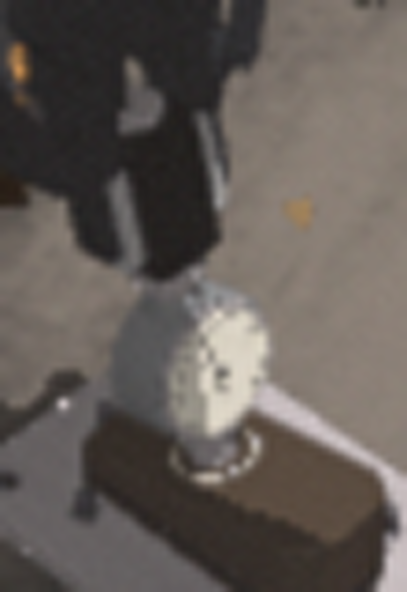

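```bash
python3 -m inch '[[0,0,0.0004,0,0,0,0],[0,0,0.0008,0,0,0,0],[0,0,0.0008,0,0,0,0],[0,0,0.0008,0,0,0,0],[0,0,0.0008,0,0,0,0]]';python3 -m inch '[[0,0,0,0,0,0,0],[0,0,0,0,0,0,0],[0,0,0,0,0,0,0],[0,0,0,0,0,0,0],[0,0,0,0,0,0,0]]'; python3 g.py -.006; python3 look.py s17;python3 -m inch '[[0,0,0,0,0,0,0],[0,0,0,0,0,0,0],[0,0,0,0,0,0,0],[0,0,0,0,0,0,0],[0,0,0,0,0,0,0]]'; python3 g.py -.006; python3 -c "
from bench import ctrl;import cv2
f=ctrl.grab_frame('scene');cv2.imwrite('pics/s18.png',f['image'][:,:,::-1])"
```

```text
time_s: 17.22
eef_pos: [0.557, -0.011, 0.1315]
tcp_rot: [-0.196, 0.049, 0.705, -0.679]
wrist_force: [-0.8, -0.4, 9.8]
width: 0.0295
time_s: 17.63
eef_pos: [0.557, -0.011, 0.1315]
tcp_rot: [-0.196, 0.049, 0.705, -0.679]
wrist_force: [-1.4, -1.0, 9.1]
width: 0.0294
shift [ 0.0005 -0.0005  0.0004] turn [-0.0006  0.0017 -0.0028] dist 0.0008 deg 0.19
tcp [ 0.557  -0.011   0.1315] foot(free) [ 0.5375 -0.0039  0.0353] along n -0.0065 lat 0.0008 ang 0.0029 F [-1.45 -1.02  9.13] Fn 8.71 q [-0.23  0.26  1.74  0.02  1.35  1.68] t 17.6333
time_s: 18.1
eef_pos: [0.557, -0.011, 0.1315]
tcp_rot: [-0.196, 0.049, 0.705, -0.679]
wrist_force: [-0.4, -0.8, 9.3]
width: 0.0295
shift [ 0.0005 -0.0005  0.0004] turn [-0.0006  0.0017 -0.0029] dist 0.0008 deg 0.2
tcp [ 0.557  -0.011   0.1315] foot(free) [ 0.5375 -0.0039  0.0353] along n -0.0065 lat 0.0009 ang 0.003 F [-0.36 -0.84  9.33] Fn 9.1 q [-0.23  0.26  1.74  0.02  1.35  1.68] t 18.1
```

View pics/s17.png

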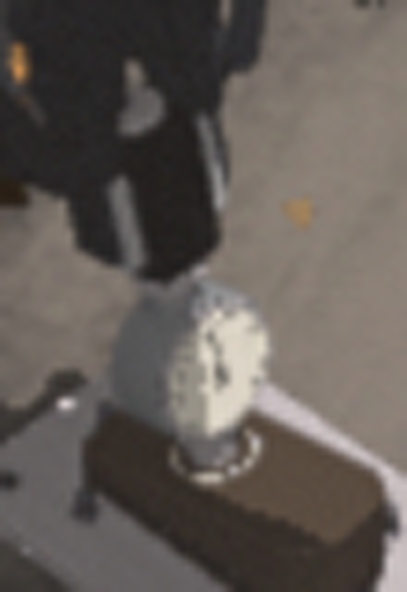

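View pics/s18.png

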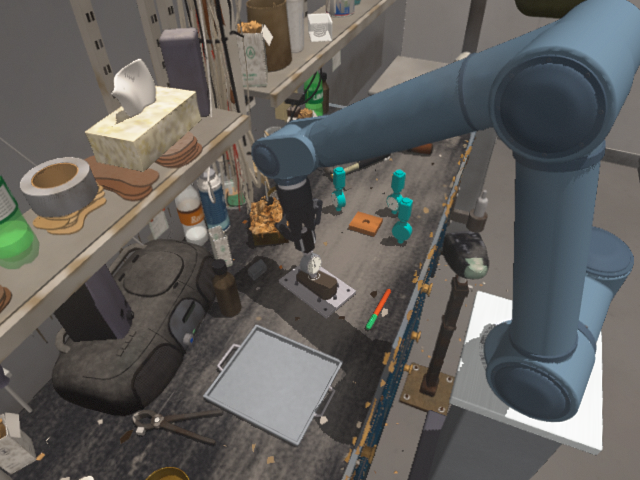

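The close crop shows the pointer nearly straight up, at about mid-scale (tip at crop 215,335, hub at 221,373). The foot sits inside the chalk ring, and the bystanders look unmoved. The arm is at rest, so I'm handing in.

```bash
python3 -c "
from bench import ctrl
print(ctrl.hand_in())"
```

```text
the job is handed in; nothing more can be done
None
```

I set the wedge flat between the six pins and let it go. I then lifted the black gauge from its rest, tilted it square to the slope, pressed it on the ringed spot and handed in at about 18 s of the 54 s. No verdict was given.

**Last checks, by computed pose and picture:**
- **Position:** the foot was about 1 mm sideways from the measured mark and 0.003 rad off square to the nominal slope. The picture shows it inside the chalk ring.
- **Depth:** the grip was sunk about 6.5 mm by computed pose. The pointer stood just short of mid-scale, which agrees to within about a millimetre. The collar and dark ring were too small to read directly in the picture.
- **Force:** the wrist read about 9 N of push. Adding the gauge's weight gives about 11.5 N on the wedge, slightly above the roughly 10 N the spring figures suggest, and inside the 4 to 18 N limit.
- **At rest:** repeated pose readings were steady, and the bystanders looked unmoved.

**One disagreement:** my ring-outline fit in the scene view was poor, missing the top-view ray by about 3 mm and coming out about 5 mm too high. I set the mark from the top view and the centre dots instead, and those agreed with the plate position to about 2 mm.

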